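# Return finned cold blocks from the carousel to the chiller dock

### The arm

A 6-joint arm with a two-finger parallel gripper is mounted at the origin on the work surface. World frame = base frame: x ahead of the robot, y to its left, z up, the work surface at z = 0. Lengths are in m, angles in rad, forces in N, time in s.
With the tool pointing down it reaches from about 0.35 to 0.725 m from the base axis. Payload 4.3 kg.
Tool frame: the origin (TCP) lies on the centre line of the jaws, within the pads' length; the fingertips stand 8 mm ahead of it and the grasp point (between the pads) lies 11 mm behind it; z points along the fingers, y is the line along which they close (so a half turn about z gives the same grasp; the last joint's range is limited). The gripper opens to 85 mm and grips with 20 to 120 N. Pads are 22 mm wide; open, the fingers measure 114 mm over their backs; the gripper's body (76 mm by 85 mm) begins 54 mm behind the grasp point. The pads swing forward as they close: fully open they stand 13 mm farther back than shut.
Start: joints at [1.02, 0.377, 0.081, 1.274, 0, 1.46], TCP at [0.245, 0.52, 0.239] pointing down, gripper open.
Joint ranges: [-2.72, 2.72], [-0.84, 1.66], [-1.02, 1.22], [-1.77, 2.12], [-1.37, 1.28], [-3.14, 3.14]. Speed limits (rad/s): [2.57, 2.57, 3.14, 3.14, 3.14, 3.14].

### API

Orientations are given as a unit quaternion [x, y, z, w].
In Python, from cell import ctrl gives the robot as it stands.
- The arm moves only by the tool arm_command, never from a script. Its argument "commands" is a list of rows, each an object of numbers: "dx", "dy", "dz": the shift along the tool's x, y, z each as a share of 0.75 m, from -1 to 1; "rx", "ry", "rz": the turn, a rotation vector about the tool's x, y, z each as a share of 30 degrees, from -1 to 1; "claw": the finger opening in mm, from 0 to 85.4. In form: [{"dx": .., "dy": .., "dz": .., "rx": .., "ry": .., "rz": .., "claw": ..}, ...]. A call has 1 to 5 rows; each row is the pose to reach, as a shift and turn from the pose commanded when the call began, along the tool's axes at that moment; what a row does not reach only later rows make up. A row lasts 1/10 s, in which the tool goes at most 50 mm and 8.59 degrees, less where a joint would pass 70% of its speed; a pose out of reach is approached as far as the arm can. A call with a number of a shift or a turn outside -1 to 1 is refused whole. A call with a gripper value outside its range is refused whole. The fingers move at their own pace and stop on an object; "newtons" is the grip in N (left out, the last holds). Time passes only in rows, so rows that repeat a pose let the fingers close. It gives the time, the measured TCP pose, the force, the opening and the grip force at its end, in the units of the state.
- ctrl.get_obs(): the state, without advancing time (a new reading comes with each control period).
- ctrl.snapshot(name): name is "scene" or "top" or "wrist"; returns a dict with "color" (420x560x3 uint8, red, green, blue), "mtx" (3x3 intrinsics, pixels), "T" (4x4, takes a point from camera to world coordinates). Camera axes: x right, y up, looking along -z (the intrinsics and any distortion apply to the point x, -y, -z); pixel columns grow to the right and rows downward; lengths in m; the calibration is good to about 2 mm. A picture is of the moment at which its call begins. There is no depth.
- ctrl.close_job(): hands the job in; it is judged then, once.
The state is a dict: "clock": time; "q": joint angles; "joint_vel": joint speeds; "effort": joint torques, N m; "eef_pos": TCP position; "eef_rot": TCP orientation; "contact_force": force on the tool from outside, world axes, zero at the start; "wrist_torque": the same for the moment, N m; "width": opening from 0.0 (shut) to 1.0 (fully open); "gripper_force": force on a finger pad.
Only numpy, scipy, OpenCV 4.12 (cv2) and the standard library are available. Lean on these libraries where they do the work, as an engineer would, in place of code of your own. Each camera call takes 0.05 s, during which the arm holds its last target. There are 200 camera calls.

### The job

Switch the white chiller dock off by pulling its lever right over towards the robot, then lift the grey finned dust guard out of the dock and stand it, fins down, on the middle of the black rubber mat. Next lift every aluminium cold block off the freely spinning carousel and put each one in the dock's cold bed, its fins slid down between the bed's fins until it is fully home and the whole block is on the bed. When they are all home, push the lever right over again, away from the robot, and leave the jar and the tube rack where they are.

Things in the scene. Friction and masses are not known exactly. Their poses are not given: they have to be found in the camera images.
- dock: chiller dock, fixed, turned a little: white case 130 (x) x 280 (y) mm, its top 35 mm above the bench, carrying the finned cold bed; origin centre of its underside, z up. Its +x side, with a small switch housing, is the far side from the robot.
- bed (a point): centre of the bed's channel floor, 35 mm above the bench; axes as the dock. Fins along y, 260 mm long, 23 mm tall: three, 7 mm thick, at x = -18, 0, 18 mm, and side cheeks at x 32.5 to 46.5 each side; so four 11 mm channels at x = -27, -9, 9, 27, closed by 7 mm walls beyond both ends. A block is home with its origin at x = z = 0 here, at any y between the end walls (four fit in a row).
- switch (a joint): angle of the dock's black switch lever, rad: 0 leaning to the bed's -x (towards the robot), 1.0 fully over to +x. Starts on, at 0.88 to 1.0; stays where it is left. Off below 0.2, on above 0.8. A few newtons at the tip move it.
- switch_tip (a point): centre of the 26 mm ball at the tip of the 80 mm switch lever. The pivot is 115 mm to the bed's +x from its centre, 52 mm above the bench; the tip swings in the bed's x-z plane, 77 mm in all, 122 to 132 mm above the bench. A shut gripper pointing down beside the ball, level with it, can push it over either way.
- guard: dust guard: grey plastic comb, home in the bed at the start, up to 15 mm off-centre along it. Origin: centre of the fins' underside, z up. Four fins 6 mm thick, 200 long (y), 25 tall at x = -27, -9, 9, 27 mm; plate 66 x 200 x 6, top at z 31 mm; black grip 26 (x) x 60 (y) mm, z 31 to 69 mm, pinched along x from above. About 0.22 kg.
- mat: black rubber mat, fixed on the bench, 240 (x) x 140 (y) x 4 mm; origin centre of its underside, so its top is at z = 4 mm. To the left or right of the dock, the carousel being on the other side.
- carousel: fixed foot of the turntable, origin at its centre on the bench. On it a white round platter, 280 mm across, spins freely on a bearing (almost no friction; it coasts for a second or two after a push, carrying the blocks). The platter's top is 42 mm above the bench.
- platter (a joint): angle of the platter, rad (any value)
- block0: cold block (2 to 4 present, all alike): aluminium comb, 4 fins under a plate, black grip on top. Origin: centre of the fins' underside, z up. Fins along y, 50 long, 7 thick, 25 mm tall, at x = -27, -9, 9, 27. Plate 66 (x) x 50 x 12, top at z 37 mm. Grip 26 (x) x 36 (y), z 37 to 75 mm: pinch along x from above. 0.25 to 0.42 kg. Same after a half turn. Starts standing on the platter; None if absent.
- block1: cold block, the same as block0
- block2: cold block, the same as block0
- block3: cold block, the same as block0
- jar: bystander: amber glass jar with a lid, 60 mm across, 85 mm tall, origin centre of its underside
- tuberack: bystander: clear plastic tube rack 70 x 160 mm, 77 mm tall, origin centre of its underside
There are look-alikes about, which are no part of the job. What is shaped like the guard but brown or orange is not meant.

How it is judged:
By the outcome, as a careful person would: the job done as asked, in the order asked, and still so for the second after the job is handed in, with the robot touching nothing.
Of block0, block1, block2, block3 only 2 to 4 are there at a start; the rules pass over those that are not, and their reading is None.
At some moment in a run one of block0, block1, block2, block3 may be knocked a few centimetres aside while the robot is not near it.
It also fails if it takes over 210 s, if anything falls off the work surface, if the arm or the gripper's body presses on something with over 40 N, if the wrist force passes 120 N, or if a joint passes its speed limit or range.

## Working session

There is one attempt and no reset: what is moved stays moved. The work goes in short steps, Python scripts to look and compute and a tool call to move; the robot and the scene stay as the last step left them, time stands still between calls to the robot, and variables do not carry over. Pictures are saved under pics/ and viewed, at most 17 in all, crops included, and the job is handed in when it is done.

Besides the shell and the picture viewer there is one more tool, called after "Emit:" as name([rows], argument=value, ...), one row to a line, values as JSON. arm_command: Moves the arm, as the interface text tells. Its arguments: {"type":"object","properties":{"commands":{"type":"array"},"newtons":{"type":"number"}},"required":["commands"]}

```bash
ls; mkdir -p pics
python3 - <<'E'
from cell import ctrl
import cv2,numpy as np
o=ctrl.get_obs();print(o)
for n in("scene","top"):
    s=ctrl.snapshot(n);cv2.imwrite(f"pics/{n}0.png",s["color"][:,:,::-1]);np.savez(f"pics/{n}0.npz",**{k:s[k] for k in("color","mtx","T")})
    print(n,[k for k in s],s["mtx"].round(1).tolist(),s["T"].round(3).tolist())
E
```

```text
pics
{'clock': 0.0, 'q': array([ 1.01969553e+00,  3.78103816e-01,  7.96272553e-02,  1.27440955e+00,
       -3.05028897e-06,  1.46053542e+00]), 'joint_vel': array([-0.00011448, -0.00158632, -0.00188023, -0.00020965, -0.00077608,
        0.002113  ]), 'effort': array([ 1.09687506e-03, -4.63604128e+01,  2.69875628e+01,  2.07389658e-02,
        1.90135438e-04,  9.24144643e-06]), 'eef_pos': array([0.24498732, 0.51948532, 0.23833813]), 'eef_rot': array([ 2.18639307e-01,  9.75805186e-01, -9.88778348e-04, -3.37821032e-04]), 'contact_force': array([ 0.53930902, -0.36569957, -0.68187423]), 'wrist_torque': array([-0.03894864, -0.02169719, -0.05512438]), 'gripper_force': 0.0, 'width': 1.001502237298909}
scene ['color', 'mtx', 'T'] [[456.9, 0.0, 279.1], [0.0, 456.9, 207.9], [0.0, 0.0, 1.0]] [[0.441, -0.676, 0.59, 1.115], [0.897, 0.345, -0.276, -0.306], [-0.017, 0.651, 0.759, 0.948], [0.0, 0.0, 0.0, 1.0]]
top ['color', 'mtx', 'T'] [[451.0, 0.0, 278.0], [0.0, 451.0, 214.6], [0.0, 0.0, 1.0]] [[0.014, 0.98, -0.198, 0.26], [-1.0, 0.018, 0.02, 0.031], [0.023, 0.198, 0.98, 1.196], [0.0, 0.0, 0.0, 1.0]]
```

View pics/top0.png

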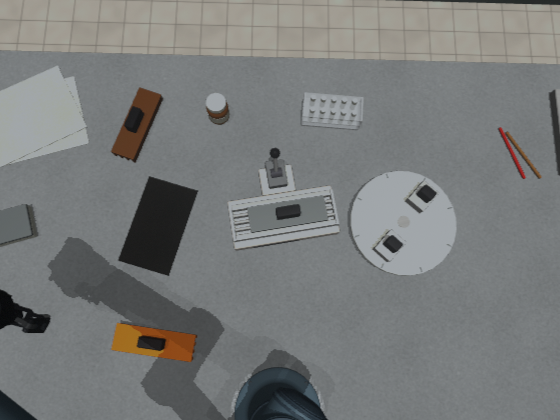

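View pics/scene0.png

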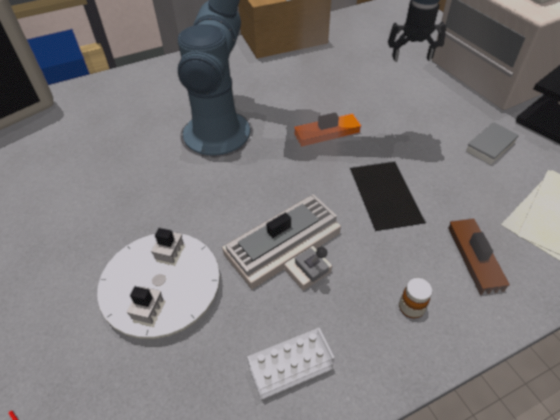

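The top view shows the dock with the grey guard (grip at about 288,211) and the lever ball at (275,153). The mat is at (158,225), and two blocks stand on the platter at (427,195) and (392,243). The orange and brown look-alikes are at (150,343) and (135,120). The scene view agrees: two blocks only.

```bash
cat > h.py <<'E'
import cv2,numpy as np
from scipy.spatial.transform import Rotation as R
def snap(n,name):
    from cell import ctrl
    s=ctrl.snapshot(n);cv2.imwrite(f"pics/{name}.png",s["color"][:,:,::-1]);np.savez(f"pics/{name}.npz",**{k:s[k] for k in("color","mtx","T")});return s
def load(name): return np.load(f"pics/{name}.npz")
def ray(s,px):
    p=np.c_[np.atleast_2d(px),np.ones(len(np.atleast_2d(px)))]@np.linalg.inv(s["mtx"]).T
    return s["T"][:3,3],(p*[1,-1,-1])@s["T"][:3,:3].T
def plane(s,px,z):
    o,d=ray(s,px);return o+d*((z-o[2])/d[:,2])[:,None]
def proj(s,P):
    c=(np.atleast_2d(P)-s["T"][:3,3])@s["T"][:3,:3];c=c*[1,-1,-1];p=c@s["mtx"].T;return p[:,:2]/p[:,2:]
def tri(s1,p1,s2,p2):
    o1,d1=ray(s1,p1);o2,d2=ray(s2,p2);d1=d1[0];d2=d2[0]
    t=np.linalg.lstsq(np.c_[d1,-d2],o2-o1,rcond=None)[0];a=o1+d1*t[0];b=o2+d2*t[1];return (a+b)/2,np.linalg.norm(a-b)
def blobs(m,amin,amax=1e9):
    n,l,st,c=cv2.connectedComponentsWithStats(m.astype(np.uint8));return [(c[i],st[i,4],(l==i)) for i in range(1,n) if amin<=st[i,4]<=amax]
def rect(m):
    c=max(cv2.findContours(m.astype(np.uint8),cv2.RETR_EXTERNAL,cv2.CHAIN_APPROX_NONE)[0],key=cv2.contourArea);return c[:,0].astype(float)
def go(dp_world,yaw=None):
    """print shares for a world target (tool down), yaw = direction of tool y (rad)"""
    from cell import ctrl
    o=ctrl.get_obs();r=R.from_quat(o["eef_rot"])
    print("shift shares",(r.inv().apply(np.array(dp_world)-o["eef_pos"])/.75).round(4),"pos",o["eef_pos"].round(4))
    if yaw is not None:
        y=np.array([np.cos(yaw),np.sin(yaw),0]);
        if y@r.apply([0,1,0])<0:y=-y
        z=np.array([0,0,-1]);t=R.from_matrix(np.c_[np.cross(y,z),y,z])
        print("rot shares",(np.degrees((r.inv()*t).as_rotvec())/30).round(4))
E
python3 - <<'E'
from h import *
for n in("top0","scene0"):
    s=load(n);g=s["color"].astype(int);print(n)
    mx=g.max(2)
    for c,a,m in blobs(mx<40,30,6000): print(c.round(1),a)
s=load("top0");g=s["color"].astype(int)
b=[m for c,a,m in blobs(g.max(2)<40,1500) if abs(c[0]-158)<20][0]
P=plane(s,rect(b),.004)[:,:2]
r=cv2.minAreaRect(P.astype(np.float32)*1000);print("mat",r)
w=g.min(2)>165
for c,a,m in blobs(w,300):
    print("white",c.round(1),a)
    if abs(c[0]-403)<15:print("platter",cv2.fitEllipse(plane(s,rect(m),.042)[:,:2].astype(np.float32)*1000))
    if abs(c[0]-284)<20:
        for z in(.035,.058):print("dock",z,cv2.minAreaRect(plane(s,rect(m),z)[:,:2].astype(np.float32)*1000))
E
```

```text
top0
[147.2 129.7] 121
[133.7 119.4] 309
[274.4 152.9] 56
[157.9 225.9] 4495
[423. 196.] 70
[288.2 216. ] 57
[389.  246.1] 48
[ 19.8 315.3] 1007
[152.6 342. ] 239
[276.6 400.2] 1136
[ 13.5 408.3] 410
scene0
[417.3  27.9] 1158
[12.6 80. ] 1907
[545.1 108.3] 1749
[386.2 196.3] 2852
[278.4 225.6] 305
[164.4 237.5] 202
[141.5 297.5] 197
mat ((467.5544738769531, 326.23236083984375), (136.75205993652344, 236.59840393066406), 74.23052978515625)
```

Run:
```python
import cv2
a=cv2.imread("pics/top0.png")[135:285,205:475]
cv2.imwrite("pics/c1.png",cv2.resize(a,None,fx=2.9,fy=2.9,interpolation=cv2.INTER_CUBIC))
```

```text
(no output)
```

View pics/c1.png

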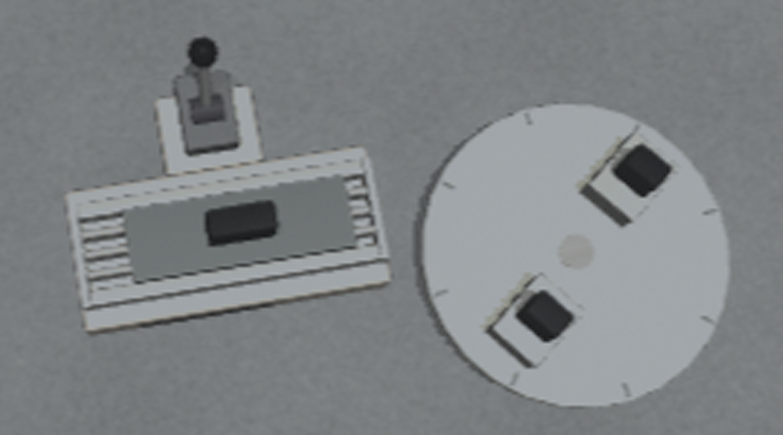

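The crop shows the dock's bed with the guard between the left and right fin stubs, the lever leaning away, and both blocks with their fins at about 45 degrees. Next: rough numbers for all of it.

Run:
```python
from h import *
a,b=load("top0"),load("scene0")
for nm,p,q in(("grip",None,None),):pass
g=b["color"].astype(int).max(2)
for c,ar,m in blobs(g<60,40,500): print("scene<60",c.round(1),ar)
g=a["color"].astype(int)
for c,ar,m in blobs(g.max(2)<62,40,500):
    print("top<62",c.round(1),ar, cv2.minAreaRect(plane(a,rect(m),.1)[:,:2].astype(np.float32)*1000))
print(np.percentile(g[200:245,380:430].min(2),[20,50,80]),g[205,250],g[216,344],g[240,285])
for c,ar,m in blobs(g.min(2)>135,300):
    print(c,ar)
    if abs(c[0]-403)<15 and ar>3000:print("platter",cv2.fitEllipse(plane(a,rect(m),.042)[:,:2].astype(np.float32)*1000))
c=[(67,193),(362,150),(390,283),(87,330),(76,300),(385,260)]
px=np.array(c)/2.9+[205,135]
for z in(0.035,.058):print(z,plane(a,px,z).round(3)[:,:2].tolist())
print("ball z.127",plane(a,(275,153),.127),tri(a,(275,153),b,(321,252)))
```

```text
scene<60 [278.6 225.5] 375
scene<60 [464.4 257.5] 206
scene<60 [164.4 237.2] 241
scene<60 [476.7 247.2] 178
scene<60 [320.7 252.8] 52
scene<60 [141.2 296.6] 284
top<62 [504.5   1.1] 384 ((1094.321044921875, -561.52685546875), (12.561944007873535, 410.47943115234375), 1.7660868167877197)
top<62 [555.4 127.1] 367 ((716.585205078125, -715.4501953125), (14.261404037475586, 230.2361297607422), 89.86490631103516)
top<62 [147.3 129.7] 207 ((700.3984985351562, 345.65985107421875), (9.869266510009766, 184.97378540039062), 70.79339599609375)
top<62 [133.7 119.2] 340 ((725.5202026367188, 383.2735595703125), (38.119869232177734, 65.94883728027344), 71.68580627441406)
top<62 [274.4 152.7] 80 ((642.649169921875, 20.235525131225586), (22.66216468811035, 27.08799934387207), 73.39781188964844)
top<62 [425.9 193.3] 197 ((544.4368286132812, -363.90045166015625), (35.12259292602539, 37.43043899536133), 44.59491729736328)
top<62 [ 29.5 219.6] 43 ((458.28155517578125, 616.0143432617188), (77.19152069091797, 5.036889553070068), 15.907404899597168)
top<62 [287.6 211.5] 290 ((490.3881530761719, -15.365226745
[... 1510 characters left out ...]
[442.05212355  42.37065637] 518
[492.39516129  43.69758065] 496
[517.44877049  44.44467213] 488
[ 40.01502112 116.79299014] 6391
[331.89274035 109.37802485] 1529
[277.73285199 205.54377256] 2216
[403.21004858 222.96433137] 7822
platter ((481.5818786621094, -321.5118103027344), (275.710693359375, 275.9352722167969), 71.34461975097656)
[286.12017167 236.76251788] 699
0.035 [[0.528, 0.14], [0.574, -0.13], [0.45, -0.154], [0.403, 0.117], [0.43, 0.128], [0.471, -0.15]]
0.058 [[0.523, 0.137], [0.567, -0.127], [0.446, -0.15], [0.4, 0.116], [0.426, 0.126], [0.467, -0.146]]
ball z.127 [[0.63275475 0.01899141 0.127     ]] (array([0.63252756, 0.01847241, 0.12693358]), np.float64(0.0011407736775244795))
```

Run:
```python
from h import *
go([.678,.026,.20],np.radians(9.5))
```

```text
shift shares [-0.8029 -0.3488  0.0517] pos [0.245  0.5196 0.2384]
rot shares [-3.4000e-03  1.3000e-03  1.8414e+00]
```

Emit:
arm_command([
  {"dx":-0.8,"dy":-0.35,"dz":0.05,"rz":1,"claw":0},
  {"dx":-0.8,"dy":-0.35,"dz":0.05,"rz":1,"claw":0},
  {"dx":-0.8,"dy":-0.35,"dz":0.05,"rz":1,"claw":0},
  {"dx":-0.8,"dy":-0.35,"dz":0.05,"rz":1,"claw":0},
  {"dx":-0.8,"dy":-0.35,"dz":0.05,"rz":1,"claw":0},
])

```text
validation failed for argument at $.co...
```

Run:
```python
from h import *
go([.678,.026,.20],np.radians(9.5))
```

```text
shift shares [-0.8029 -0.3488  0.0517] pos [0.245  0.5196 0.2384]
rot shares [-3.4000e-03  1.3000e-03  1.8414e+00]
```

Emit:
arm_command([
  {"dx":-0.8,"dy":-0.35,"dz":0.05,"rx":0.0,"ry":0.0,"rz":1.0,"claw":0.0},
  {"dx":-0.8,"dy":-0.35,"dz":0.05,"rx":0.0,"ry":0.0,"rz":1.0,"claw":0.0},
  {"dx":-0.8,"dy":-0.35,"dz":0.05,"rx":0.0,"ry":0.0,"rz":1.0,"claw":0.0},
  {"dx":-0.8,"dy":-0.35,"dz":0.05,"rx":0.0,"ry":0.0,"rz":1.0,"claw":0.0},
  {"dx":-0.8,"dy":-0.35,"dz":0.05,"rx":0.0,"ry":0.0,"rz":1.0,"claw":0.0},
])

```text
clock: 0.6
eef_pos: [0.4101, 0.3303, 0.2246]
eef_rot: [0.464, 0.886, -0.0, -0.0]
contact_force: [1.1, 1.2, 0.2]
width: 0.143
gripper_force: 0.0
```

Run:
```python
from h import *
go([.678,.026,.20],np.radians(9.5))
```

```text
shift shares [-0.5369  0.0627  0.0327] pos [0.4101 0.3303 0.2246]
rot shares [-1.100e-03  1.000e-04  8.399e-01]
```

Emit:
arm_command([
  {"dx":-0.537,"dy":0.063,"dz":0.033,"rx":0.0,"ry":0.0,"rz":0.84,"claw":0.0},
  {"dx":-0.537,"dy":0.063,"dz":0.033,"rx":0.0,"ry":0.0,"rz":0.84,"claw":0.0},
  {"dx":-0.537,"dy":0.063,"dz":0.033,"rx":0.0,"ry":0.0,"rz":0.84,"claw":0.0},
  {"dx":-0.537,"dy":0.063,"dz":0.033,"rx":0.0,"ry":0.0,"rz":0.84,"claw":0.0},
  {"dx":-0.537,"dy":0.063,"dz":0.033,"rx":0.0,"ry":0.0,"rz":0.84,"claw":0.0},
])

```text
clock: 1.1
eef_pos: [0.5754, 0.1431, 0.2093]
eef_rot: [0.646, 0.763, -0.0, -0.0]
contact_force: [0.4, 0.8, 0.2]
width: 0.001
gripper_force: 0.0
```

Run:
```python
from h import *
go([.678,.026,.20],np.radians(9.5))
```

```text
shift shares [-0.1767  0.1091  0.0122] pos [0.5754 0.1431 0.2093]
rot shares [-0.0013 -0.0006  0.001 ]
```

Emit:
arm_command([
  {"dx":-0.177,"dy":0.109,"dz":0.012,"rx":0.0,"ry":0.0,"rz":0.0,"claw":0.0},
  {"dx":-0.177,"dy":0.109,"dz":0.012,"rx":0.0,"ry":0.0,"rz":0.0,"claw":0.0},
  {"dx":-0.177,"dy":0.109,"dz":0.012,"rx":0.0,"ry":0.0,"rz":0.0,"claw":0.0},
  {"dx":-0.177,"dy":0.109,"dz":0.012,"rx":0.0,"ry":0.0,"rz":0.0,"claw":0.0},
  {"dx":-0.177,"dy":0.109,"dz":0.012,"rx":0.0,"ry":0.0,"rz":0.0,"claw":0.0},
])

```text
clock: 1.6
eef_pos: [0.6774, 0.0262, 0.1992]
eef_rot: [0.647, 0.763, -0.0, -0.001]
contact_force: [0.1, 0.4, 0.2]
width: -0.002
gripper_force: 0.0
```

Emit:
arm_command([
  {"dx":0.0,"dy":0.0,"dz":0.109,"rx":0.0,"ry":0.0,"rz":0.0,"claw":0.0},
  {"dx":0.0,"dy":0.0,"dz":0.109,"rx":0.0,"ry":0.0,"rz":0.0,"claw":0.0},
  {"dx":0.0,"dy":-0.02,"dz":0.109,"rx":0.0,"ry":0.0,"rz":0.0,"claw":0.0},
  {"dx":0.0,"dy":-0.02,"dz":0.109,"rx":0.0,"ry":0.0,"rz":0.0,"claw":0.0},
])

```text
clock: 2.0
eef_pos: [0.6586, 0.027, 0.1176]
eef_rot: [0.645, 0.764, -0.001, -0.002]
contact_force: [0.2, -0.2, 1.2]
width: 0.001
gripper_force: 0.0
```

Emit:
arm_command([
  {"dx":0.0,"dy":-0.02,"dz":0.0,"rx":0.0,"ry":0.0,"rz":0.0,"claw":0.0},
  {"dx":0.0,"dy":-0.04,"dz":0.0,"rx":0.0,"ry":0.0,"rz":0.0,"claw":0.0},
  {"dx":0.0,"dy":-0.06,"dz":0.0,"rx":0.0,"ry":0.0,"rz":0.0,"claw":0.0},
  {"dx":0.0,"dy":-0.075,"dz":0.0,"rx":0.0,"ry":0.0,"rz":0.0,"claw":0.0},
  {"dx":0.0,"dy":-0.08,"dz":0.0,"rx":0.0,"ry":0.0,"rz":0.0,"claw":0.0},
])

```text
clock: 2.5
eef_pos: [0.6032, 0.0163, 0.1208]
eef_rot: [0.645, 0.764, 0.001, 0.001]
contact_force: [1.6, 0.4, -0.6]
width: 0.001
gripper_force: 0.4
```

Run:
```python
from h import *
snap("top","t1");s=snap("scene","s1")
a=cv2.imread("pics/s1.png")[190:310,200:360];cv2.imwrite("pics/c2.png",cv2.resize(a,None,fx=3,fy=3))
```

```text
(no output)
```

View pics/c2.png

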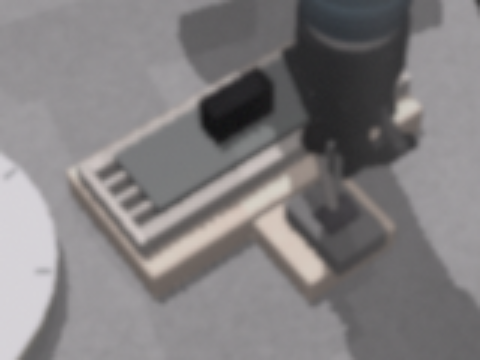

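The lever is upright behind the gripper and moving with it. I'll pull a bit further.

Emit:
arm_command([
  {"dx":0.0,"dy":-0.01,"dz":0.0,"rx":0.0,"ry":0.0,"rz":0.0,"claw":0.0},
  {"dx":0.0,"dy":-0.016,"dz":0.0,"rx":0.0,"ry":0.0,"rz":0.0,"claw":0.0},
  {"dx":0.0,"dy":-0.016,"dz":0.0,"rx":0.0,"ry":0.0,"rz":0.0,"claw":0.0},
])

```text
clock: 2.9
eef_pos: [0.5909, 0.0132, 0.119]
eef_rot: [0.646, 0.763, -0.0, -0.0]
contact_force: [-0.0, 0.5, -0.2]
width: 0.001
gripper_force: 0.0
```

Emit:
arm_command([
  {"dx":0.0,"dy":-0.003,"dz":0.0,"rx":0.0,"ry":0.0,"rz":0.0,"claw":0.0},
  {"dx":0.0,"dy":-0.003,"dz":0.0,"rx":0.0,"ry":0.0,"rz":0.0,"claw":0.0},
])

```text
clock: 3.1
eef_pos: [0.5901, 0.0129, 0.1192]
eef_rot: [0.646, 0.763, 0.001, 0.0]
contact_force: [3.4, 0.8, -1.9]
width: -0.001
gripper_force: 1.4
```

Emit:
arm_command([
  {"dx":0.0,"dy":-0.005,"dz":0.0,"rx":0.0,"ry":0.0,"rz":0.0,"claw":0.0},
  {"dx":0.0,"dy":-0.005,"dz":0.0,"rx":0.0,"ry":0.0,"rz":0.0,"claw":0.0},
])

```text
clock: 3.3
eef_pos: [0.5895, 0.0126, 0.12]
eef_rot: [0.646, 0.764, 0.003, 0.003]
contact_force: [10.0, 2.5, -4.8]
width: -0.003
gripper_force: 4.8
```

Emit:
arm_command([
  {"dx":0.0,"dy":0.03,"dz":0.0,"rx":0.0,"ry":0.0,"rz":0.0,"claw":0.0},
  {"dx":0.0,"dy":0.03,"dz":-0.13,"rx":0.0,"ry":0.0,"rz":0.0,"claw":60.0},
  {"dx":0.0,"dy":0.03,"dz":-0.16,"rx":0.0,"ry":0.0,"rz":0.0,"claw":60.0},
  {"dx":0.0,"dy":0.03,"dz":-0.2,"rx":0.0,"ry":0.0,"rz":0.0,"claw":60.0},
  {"dx":0.0,"dy":0.03,"dz":-0.25,"rx":0.0,"ry":0.0,"rz":0.0,"claw":60.0},
])

```text
clock: 3.8
eef_pos: [0.6076, 0.0157, 0.3099]
eef_rot: [0.646, 0.763, 0.0, 0.001]
contact_force: [0.6, -0.5, -0.3]
width: 0.681
gripper_force: 0.0
```

Run:
```python
from h import *
go([.47,-.02,.30],np.radians(9.5))
s=snap("scene","s2")
```

```text
shift shares [-0.0166 -0.1889  0.0128] pos [0.6076 0.0157 0.3099]
rot shares [0.0038 0.0017 0.0013]
```

The lever is against its stop (10 N). Now the wrist view from above the dock.

Emit:
arm_command([
  {"dx":-0.017,"dy":-0.19,"dz":0.013,"rx":0.0,"ry":0.0,"rz":0.0,"claw":60.0},
  {"dx":-0.017,"dy":-0.19,"dz":0.013,"rx":0.0,"ry":0.0,"rz":0.0,"claw":60.0},
  {"dx":-0.017,"dy":-0.19,"dz":0.013,"rx":0.0,"ry":0.0,"rz":0.0,"claw":60.0},
  {"dx":-0.017,"dy":-0.19,"dz":0.013,"rx":0.0,"ry":0.0,"rz":0.0,"claw":60.0},
])

```text
clock: 4.25
eef_pos: [0.4617, -0.0203, 0.2947]
eef_rot: [0.647, 0.763, -0.003, -0.004]
contact_force: [-0.4, -0.0, -0.4]
width: 0.706
gripper_force: 0.0
```

Run:
```python
from h import *
s=snap("wrist","w1");print(s["mtx"].round(1),s["T"].round(3))
go([.486,-.015,.12],np.radians(9.5))
```

```text
[[331.    0.  279.8]
 [  0.  331.  212.8]
 [  0.    0.    1. ]] [[ 0.986 -0.161 -0.035  0.451]
 [ 0.164  0.95   0.265  0.047]
 [-0.01  -0.267  0.964  0.43 ]
 [ 0.     0.     0.     1.   ]]
shift shares [0.0024 0.0292 0.2343] pos [ 0.4654 -0.0204  0.2958]
rot shares [-0.0075 -0.0021 -0.0015]
```

View pics/w1.png

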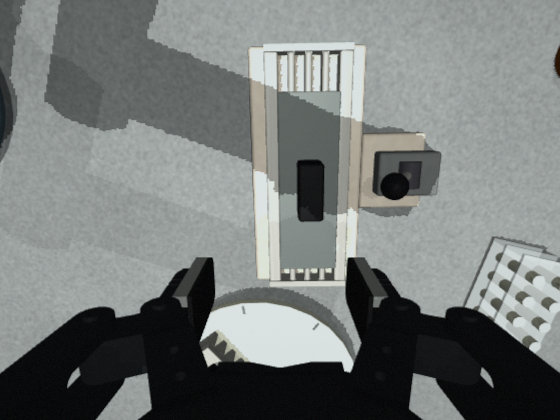

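The wrist view shows the bed with its fins bare at (280–340, 50–90), the guard with its grip at about (311,190), and the lever ball at (394,186), now leaning towards the bed. Next I'll measure the bed and grip edges.

```bash
cat >> h.py <<'E'
def prof(s,c,th,y,z,xs,span=4):
    """mean grey along dock-x at dock-y (averaged +-span mm) on plane z"""
    g=s["color"].astype(np.float32).mean(2);ct,st=np.cos(th),np.sin(th);out=0
    for yy in np.arange(y-span,y+span+.1,1.):
        X=np.c_[c[0]+(xs*ct-yy*st)/1e3,c[1]+(xs*st+yy*ct)/1e3,np.full(len(xs),z)]
        p=proj(s,X).astype(np.float32);out=out+cv2.remap(g,p[:,:1],p[:,1:],cv2.INTER_LINEAR)[:,0]
    return out/len(np.arange(y-span,y+span+.1,1.))
E
python3 - <<'E'
from h import *
s=snap("wrist","w2");print(s["T"][:3,3].round(4));go([.486,-.015,.12],np.radians(9.5))
c=(.486,-.006);th=np.radians(9.5);xs=np.arange(-60,60,.5)
for y in(121,115,109,85,60,40,-40,-60,-80):
    p=prof(s,c,th,y,.058,xs,2);d=np.diff(p)
    e=[(xs[i]+.25,int(d[i])) for i in range(1,len(d)-1) if abs(d[i])>6 and abs(d[i])>=abs(d[i-1]) and abs(d[i])>abs(d[i+1])]
    print(y,e)
g=s["color"].astype(int)
for cc,a,m in blobs(g.max(2)<45,300,5000):
    if abs(cc[0]-311)<25 and abs(cc[1]-190)<30:
        print(cc,a);r=rect(m);P=(plane(s,r,.104)[:,:2]-c)*1e3
        Q=P@np.array([[np.cos(th),-np.sin(th)],[np.sin(th),np.cos(th)]]);print(Q.min(0),Q.max(0),cv2.minAreaRect(P.astype(np.float32)))
b=[m for cc,a,m in blobs(g.max(2)<60,100,5000) if abs(cc[0]-394)<20 and abs(cc[1]-186)<20]
print(len(b))
E
```

```text
[0.4541 0.0471 0.4309]
shift shares [0.0031 0.0251 0.2354] pos [ 0.468  -0.0204  0.2965]
rot shares [-0.0016 -0.0005 -0.0003]
121 [(np.float64(-46.75), -8), (np.float64(-45.25), 9), (np.float64(-33.25), -36), (np.float64(-30.75), 8), (np.float64(-28.75), 24), (np.float64(-21.75), -12), (np.float64(-19.75), 13), (np.float64(-17.75), -6), (np.float64(-15.25), -21), (np.float64(-11.25), 23), (np.float64(-5.25), -30), (np.float64(-3.25), 27), (np.float64(2.25), -17), (np.float64(5.25), 19), (np.float64(12.25), -37), (np.float64(14.75), 35), (np.float64(19.75), -13), (np.float64(22.75), 18), (np.float64(30.25), -36), (np.float64(33.25), 33), (np.float64(45.25), -15), (np.float64(46.75), 15), (np.float64(57.75), -13)]
115 [(np.float64(-46.75), -15), (np.float64(-44.25), 7), (np.float64(-33.25), -37), (np.float64(-30.75), 16), (np.float64(-27.75), 13), (np.float64(-21.75), -20), (np.float64(-19.25), 14), (np.float64(-15.25), -21), (np.float64(-12.25), 11), (np.float64(-11.25), 12), (np.float64(-4.75), -30), (np.float64(-2.75), 27), (np.float64(2.25), -18), (np.float64(4.25), 18), (np.float6
[... 1466 characters left out ...]
25), 8), (np.float64(-9.75), -29), (np.float64(-8.25), -9), (np.float64(20.25), 23), (np.float64(36.75), 18), (np.float64(48.75), 17)]
-60 [(np.float64(-59.25), 18), (np.float64(-43.75), -10), (np.float64(-32.25), -6), (np.float64(-30.75), -22), (np.float64(37.75), 24), (np.float64(48.25), -10), (np.float64(49.25), 16)]
-80 [(np.float64(-58.25), 14), (np.float64(-43.75), -14), (np.float64(-41.75), 10), (np.float64(-30.75), -23), (np.float64(37.25), 30), (np.float64(48.25), -10), (np.float64(49.25), 10)]
[305.42580645 188.88322581] 1550
[-11.29308536 -40.02769076] [14.73825354 21.37931402] ((3.279348850250244, -8.891399383544922), (25.533559799194336, 61.60289764404297), 10.083166122436523)
1
```

Run:
```python
from h import *
s=load("w2");c=(.4876,-.006);th=np.radians(10.3);xs=np.arange(-60,60,.5)
for y in(115,-80):
    p=prof(s,c,th,y,.058,xs,2);d=np.diff(p);print(y,[(xs[i]+.25,int(d[i])) for i in range(1,len(d)-1) if abs(d[i])>9 and abs(d[i])>=abs(d[i-1]) and abs(d[i])>abs(d[i+1])])
# along y on the cheeks/case: use rotated frame
ys=np.arange(-160,160,.5)
for x,z in((-40,.058),(40,.058),(-56,.035)):
    p=prof(s,c,th+np.pi/2,-x,z,ys,2);d=np.diff(p);print(x,[(ys[i]+.25,int(d[i])) for i in range(1,len(d)-1) if abs(d[i])>9 and abs(d[i])>=abs(d[i-1]) and abs(d[i])>abs(d[i+1])])
go([.4893,-.0149,.18],th);go([.4893,-.0149,.08],th)
```

```text
115 [(np.float64(-46.75), -16), (np.float64(-33.25), -37), (np.float64(-30.75), 16), (np.float64(-27.75), 14), (np.float64(-21.75), -19), (np.float64(-19.75), 14), (np.float64(-15.25), -21), (np.float64(-11.25), 12), (np.float64(-4.75), -29), (np.float64(-2.75), 26), (np.float64(2.25), -17), (np.float64(4.25), 18), (np.float64(12.75), -37), (np.float64(14.75), 35), (np.float64(19.75), -15), (np.float64(22.25), 19), (np.float64(30.25), -37), (np.float64(32.75), 34), (np.float64(45.75), -17), (np.float64(46.75), 19), (np.float64(58.25), -21)]
-80 [(np.float64(-46.75), -14), (np.float64(-44.25), 10), (np.float64(-33.25), -23), (np.float64(34.75), 30), (np.float64(45.25), -10), (np.float64(46.75), 10), (np.float64(58.75), -19)]
-40 [(np.float64(-141.25), 10), (np.float64(-139.75), 21), (np.float64(-137.75), 9), (np.float64(-132.75), -14), (np.float64(-130.25), 23), (np.float64(-6.25), -16), (np.float64(95.25), 21), (np.float64(127.25), -21), (np.float64(128.75), 38), (np.float64(135.25), -17)]
40 [(np.float64(-139.25), 10), (np.float64(-132.25), -18), (np.float64(-129.25), 15), (np.float64(-45.75), -21), (np.float64(62.75), 20), (np.float64(126.75), -17), (np.float64(128.75), 36), (np.float64(135.25), -13)]
-56 [(np.float64(-152.75), 9), (np.float64(-140.25), 12), (np.float64(0.75), -12), (np.float64(2.25), -9), (np.float64(102.75), 17), (np.float64(137.75), -19), (np.float64(138.75), 10)]
shift shares [0.0026 0.0294 0.1554] pos [ 0.468  -0.0204  0.2965]
rot shares [-0.0016 -0.0005 -0.0269]
shift shares [0.0025 0.0295 0.2887] pos [ 0.468  -0.0204  0.2965]
rot shares [-0.0016 -0.0005 -0.0269]
```

Emit:
arm_command([
  {"dx":0.003,"dy":0.029,"dz":0.05,"rx":0.0,"ry":0.0,"rz":-0.027,"claw":45.0},
  {"dx":0.003,"dy":0.029,"dz":0.115,"rx":0.0,"ry":0.0,"rz":-0.027,"claw":45.0},
  {"dx":0.003,"dy":0.029,"dz":0.18,"rx":0.0,"ry":0.0,"rz":-0.027,"claw":45.0},
  {"dx":0.003,"dy":0.029,"dz":0.22,"rx":0.0,"ry":0.0,"rz":-0.027,"claw":45.0},
  {"dx":0.003,"dy":0.029,"dz":0.22,"rx":0.0,"ry":0.0,"rz":-0.027,"claw":45.0},
])

```text
clock: 4.85
eef_pos: [0.488, -0.0138, 0.1275]
eef_rot: [0.64, 0.768, -0.002, -0.004]
contact_force: [-1.1, 0.8, -0.5]
width: 0.529
gripper_force: 0.0
```

Run:
```python
from h import *
go([.4893,-.0149,.08],np.radians(10.3))
```

```text
shift shares [-0.002   0.002   0.0633] pos [ 0.488  -0.0138  0.1275]
rot shares [-0.0152 -0.0054  0.0028]
```

Emit:
arm_command([
  {"dx":-0.002,"dy":0.001,"dz":0.03,"rx":0.0,"ry":0.0,"rz":0.0,"claw":45.0},
  {"dx":-0.002,"dy":0.001,"dz":0.06,"rx":0.0,"ry":0.0,"rz":0.0,"claw":45.0},
  {"dx":-0.002,"dy":0.001,"dz":0.06,"rx":0.0,"ry":0.0,"rz":0.0,"claw":45.0},
  {"dx":-0.002,"dy":0.001,"dz":0.06,"rx":0.0,"ry":0.0,"rz":0.0,"claw":35.0},
])

```text
clock: 5.25
eef_pos: [0.493, -0.0159, 0.0883]
eef_rot: [0.64, 0.768, 0.0, 0.001]
contact_force: [0.7, 0.0, 0.7]
width: 0.411
gripper_force: 0.0
```

Emit:
arm_command([
  {"dx":0.0,"dy":0.0,"dz":0.0,"rx":0.0,"ry":0.0,"rz":0.0,"claw":15.0},
  {"dx":0.0,"dy":0.0,"dz":0.0,"rx":0.0,"ry":0.0,"rz":0.0,"claw":15.0},
  {"dx":0.0,"dy":0.0,"dz":0.0,"rx":0.0,"ry":0.0,"rz":0.0,"claw":15.0},
  {"dx":0.0,"dy":0.0,"dz":0.0,"rx":0.0,"ry":0.0,"rz":0.0,"claw":15.0},
], newtons=50)

```text
clock: 5.65
eef_pos: [0.4933, -0.016, 0.0889]
eef_rot: [0.64, 0.768, 0.001, 0.002]
contact_force: [-0.8, 0.5, 6.1]
width: 0.291
gripper_force: 50.8
```

Emit:
arm_command([
  {"dx":0.0,"dy":0.0,"dz":-0.015,"rx":0.0,"ry":0.0,"rz":0.0,"claw":15.0},
  {"dx":0.0,"dy":0.0,"dz":-0.03,"rx":0.0,"ry":0.0,"rz":0.0,"claw":15.0},
  {"dx":0.0,"dy":0.0,"dz":-0.05,"rx":0.0,"ry":0.0,"rz":0.0,"claw":15.0},
  {"dx":0.0,"dy":0.0,"dz":-0.09,"rx":0.0,"ry":0.0,"rz":0.0,"claw":15.0},
  {"dx":0.0,"dy":0.0,"dz":-0.12,"rx":0.0,"ry":0.0,"rz":0.0,"claw":15.0},
])

```text
clock: 6.15
eef_pos: [0.4914, -0.0158, 0.1789]
eef_rot: [0.64, 0.768, 0.0, 0.0]
contact_force: [-0.1, 0.6, -1.5]
width: 0.294
gripper_force: 49.8
```

Run:
```python
from h import *
o=__import__("cell").ctrl.get_obs();print(o["contact_force"],o["width"],o["q"].round(2))
s=snap("wrist","w3")
for yaw in(-15.8,74.2,164.2):go([.4676,.3262,.15],np.radians(yaw))
```

```text
[-0.13268044  0.57316062 -1.45636577] 0.2935542464985128 [-0.16  0.24 -0.27  1.06  0.    1.23]
shift shares [0.4553 0.0476 0.0428] pos [ 0.4937 -0.0161  0.1826]
rot shares [0.0132 0.0013 0.872 ]
shift shares [0.4553 0.0476 0.0428] pos [ 0.4937 -0.0161  0.1826]
rot shares [ 0.0088  0.0107 -2.128 ]
shift shares [0.4553 0.0476 0.0428] pos [ 0.4937 -0.0161  0.1826]
rot shares [0.0132 0.0013 0.872 ]
```

View pics/w3.png

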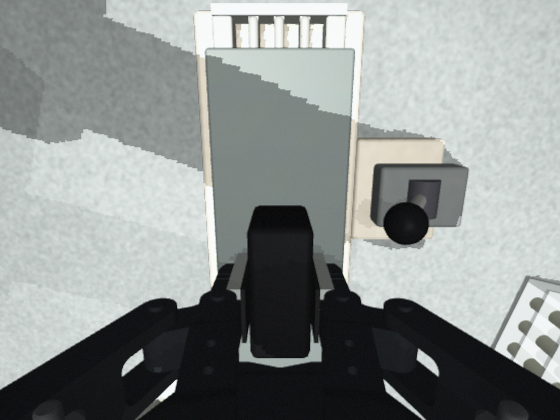

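The guard is held level and clear of the bed, whose fins show at (240–325, 15–45). The ball is at (405,222). I'll raise it higher so it can swing clear of the lever.

Emit:
arm_command([
  {"dx":0.0,"dy":0.0,"dz":-0.06,"rx":0.0,"ry":0.0,"rz":0.0,"claw":15.0},
  {"dx":0.05,"dy":0.0,"dz":-0.08,"rx":0.0,"ry":0.0,"rz":0.0,"claw":15.0},
  {"dx":0.11,"dy":0.01,"dz":-0.08,"rx":0.0,"ry":0.0,"rz":-0.2,"claw":15.0},
  {"dx":0.17,"dy":0.02,"dz":-0.08,"rx":0.0,"ry":0.0,"rz":-0.45,"claw":15.0},
  {"dx":0.23,"dy":0.03,"dz":-0.08,"rx":0.0,"ry":0.0,"rz":-0.7,"claw":15.0},
])

```text
clock: 6.7
eef_pos: [0.4822, 0.1594, 0.2373]
eef_rot: [0.488, 0.873, 0.0, 0.0]
contact_force: [0.6, -0.3, -1.6]
width: 0.294
gripper_force: 50.2
```

Run:
```python
from h import *
go([.4676,.3262,.15],np.radians(74.2))
```

```text
shift shares [0.1996 0.0999 0.1165] pos [0.4822 0.1594 0.2373]
rot shares [ 1.3000e-03  1.1000e-03 -1.4193e+00]
```

Emit:
arm_command([
  {"dx":0.06,"dy":0.03,"dz":0.0,"rx":0.0,"ry":0.0,"rz":-0.25,"claw":15.0},
  {"dx":0.12,"dy":0.06,"dz":0.0,"rx":0.0,"ry":0.0,"rz":-0.5,"claw":15.0},
  {"dx":0.17,"dy":0.085,"dz":0.02,"rx":0.0,"ry":0.0,"rz":-0.75,"claw":15.0},
  {"dx":0.2,"dy":0.1,"dz":0.05,"rx":0.0,"ry":0.0,"rz":-1.0,"claw":15.0},
  {"dx":0.2,"dy":0.1,"dz":0.1,"rx":0.0,"ry":0.0,"rz":-1.0,"claw":15.0},
])

```text
clock: 7.2
eef_pos: [0.4697, 0.3298, 0.1633]
eef_rot: [0.244, 0.97, 0.003, 0.002]
contact_force: [1.3, 0.3, -2.9]
width: 0.293
gripper_force: 50.3
```

Emit:
arm_command([
  {"dx":0.0,"dy":0.0,"dz":0.0,"rx":0.0,"ry":0.0,"rz":-0.2,"claw":15.0},
  {"dx":0.0,"dy":0.0,"dz":0.0,"rx":0.0,"ry":0.0,"rz":-0.42,"claw":15.0},
  {"dx":0.0,"dy":0.0,"dz":0.0,"rx":0.0,"ry":0.0,"rz":-0.42,"claw":15.0},
  {"dx":0.0,"dy":0.0,"dz":0.0,"rx":0.0,"ry":0.0,"rz":-0.42,"claw":15.0},
])

```text
clock: 7.6
eef_pos: [0.4686, 0.3251, 0.162]
eef_rot: [0.141, 0.99, 0.0, 0.0]
contact_force: [-0.8, -0.7, -2.0]
width: 0.293
gripper_force: 50.4
```

Run:
```python
from h import *
go([.4676,.3262,.064],np.radians(74.2))
```

```text
shift shares [0.0017 0.001  0.1307] pos [0.4686 0.3251 0.162 ]
rot shares [ 0.0005  0.0004 -0.0127]
```

Emit:
arm_command([
  {"dx":0.002,"dy":0.001,"dz":0.05,"rx":0.0,"ry":0.0,"rz":0.0,"claw":15.0},
  {"dx":0.002,"dy":0.001,"dz":0.1,"rx":0.0,"ry":0.0,"rz":0.0,"claw":15.0},
  {"dx":0.002,"dy":0.001,"dz":0.125,"rx":0.0,"ry":0.0,"rz":0.0,"claw":15.0},
  {"dx":0.002,"dy":0.001,"dz":0.13,"rx":0.0,"ry":0.0,"rz":0.0,"claw":15.0},
  {"dx":0.002,"dy":0.001,"dz":0.13,"rx":0.0,"ry":0.0,"rz":0.0,"claw":15.0},
])

```text
clock: 8.1
eef_pos: [0.4672, 0.3261, 0.0644]
eef_rot: [0.14, 0.99, -0.0, -0.0]
contact_force: [0.1, -0.1, -2.2]
width: 0.294
gripper_force: 50.2
```

Emit:
arm_command([
  {"dx":0.0,"dy":0.0,"dz":0.004,"rx":0.0,"ry":0.0,"rz":0.0,"claw":15.0},
  {"dx":0.0,"dy":0.0,"dz":0.006,"rx":0.0,"ry":0.0,"rz":0.0,"claw":15.0},
  {"dx":0.0,"dy":0.0,"dz":0.008,"rx":0.0,"ry":0.0,"rz":0.0,"claw":15.0},
])

```text
clock: 8.4
eef_pos: [0.4682, 0.3267, 0.0594]
eef_rot: [0.14, 0.99, 0.001, 0.001]
contact_force: [-0.0, 0.4, -1.8]
width: 0.298
gripper_force: 50.3
```

Emit:
arm_command([
  {"dx":0.0,"dy":0.0,"dz":0.002,"rx":0.0,"ry":0.0,"rz":0.0,"claw":15.0},
  {"dx":0.0,"dy":0.0,"dz":0.003,"rx":0.0,"ry":0.0,"rz":0.0,"claw":15.0},
  {"dx":0.0,"dy":0.0,"dz":0.003,"rx":0.0,"ry":0.0,"rz":0.0,"claw":15.0},
])

```text
clock: 8.7
eef_pos: [0.4679, 0.3265, 0.0579]
eef_rot: [0.14, 0.99, 0.001, 0.001]
contact_force: [-3.2, -1.9, 7.8]
width: 0.298
gripper_force: 51.6
```

Contact (+8 N). I'll release and rise.

Emit:
arm_command([
  {"dx":0.0,"dy":0.0,"dz":0.0,"rx":0.0,"ry":0.0,"rz":0.0,"claw":35.0},
  {"dx":0.0,"dy":0.0,"dz":0.0,"rx":0.0,"ry":0.0,"rz":0.0,"claw":45.0},
  {"dx":0.0,"dy":0.0,"dz":-0.01,"rx":0.0,"ry":0.0,"rz":0.0,"claw":50.0},
  {"dx":0.0,"dy":0.0,"dz":-0.06,"rx":0.0,"ry":0.0,"rz":0.0,"claw":50.0},
  {"dx":0.0,"dy":0.0,"dz":-0.12,"rx":0.0,"ry":0.0,"rz":0.0,"claw":50.0},
])

```text
clock: 9.2
eef_pos: [0.4656, 0.3252, 0.1455]
eef_rot: [0.14, 0.99, -0.001, -0.002]
contact_force: [1.5, 0.1, 0.4]
width: 0.583
gripper_force: 0.0
```

Run:
```python
from h import *
s=snap("top","t3");g=s["color"].astype(int)
for c,ar,m in blobs(g.max(2)<62,60,400):
    print(c.round(1),ar,cv2.minAreaRect(plane(s,rect(m),.115)[:,:2].astype(np.float32)*1000))
go([.468,-.30,.30],np.radians(10))
```

```text
[505.3   1.1] 377 ((1082.9576416015625, -554.798828125), (12.390044212341309, 402.1135559082031), 1.7650066614151)
[555.4 126.9] 361 ((710.3431396484375, -705.3865966796875), (13.773368835449219, 227.0868682861328), 89.86207580566406)
[147.3 129.7] 202 ((694.78515625, 341.20904541015625), (9.73427963256836, 181.58119201660156), 70.79338073730469)
[133.7 119.2] 337 ((719.203369140625, 378.59197998046875), (37.29887771606445, 65.04657745361328), 71.685791015625)
[ 22.5 145.5] 93 ((643.353271484375, 647.6026611328125), (85.20976257324219, 12.579900741577148), 18.45945930480957)
[278.6 180.5] 112 ((565.3091430664062, 13.292047500610352), (31.73058319091797, 39.91521072387695), 12.79529857635498)
[426.  193.4] 193 ((540.5440673828125, -358.5081481933594), (34.624393463134766, 36.918434143066406), 44.59440231323242)
[392.3 243.8] 184 ((411.8996887207031, -270.6321716308594), (35.333160400390625, 31.90494155883789), 44.635093688964844)
[ 59.9 410.8] 352 ((23.02877426147461, 490.4415588378906), (21.545522689819336, 109.32504272460938), 27.005035400390625)
shift shares [-0.2298 -0.8041 -0.1972] pos [0.4702 0.3279 0.155 ]
rot shares [0.0187 0.0044 2.1321]
```

View pics/t3.png

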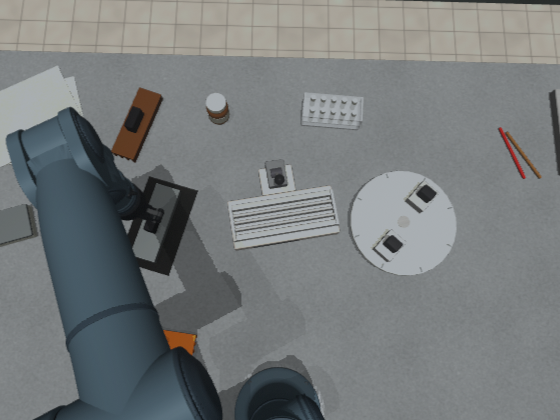

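The top view shows the guard standing on the mat around (157,222), the lever towards the robot at (278,180), the bed empty, and the blocks unmoved at (426,193) and (392,244). Now over to the carousel.

Emit:
arm_command([
  {"dx":-0.25,"dy":-0.8,"dz":-0.3,"rx":0.0,"ry":0.0,"rz":1.0,"claw":50.0},
  {"dx":-0.25,"dy":-0.8,"dz":-0.3,"rx":0.0,"ry":0.0,"rz":1.0,"claw":50.0},
  {"dx":-0.25,"dy":-0.8,"dz":-0.3,"rx":0.0,"ry":0.0,"rz":1.0,"claw":50.0},
  {"dx":-0.25,"dy":-0.8,"dz":-0.3,"rx":0.0,"ry":0.0,"rz":1.0,"claw":50.0},
  {"dx":-0.25,"dy":-0.8,"dz":-0.3,"rx":0.0,"ry":0.0,"rz":1.0,"claw":50.0},
])

```text
clock: 9.75
eef_pos: [0.4726, 0.0892, 0.2315]
eef_rot: [0.391, 0.92, 0.0, 0.001]
contact_force: [1.3, 0.4, 0.5]
width: 0.59
gripper_force: 0.0
```

Run:
```python
from h import *
go([.45,-.30,.30],np.radians(10))
```

```text
shift shares [-0.353  -0.3815 -0.0914] pos [0.4726 0.0892 0.2315]
rot shares [2.6000e-03 1.1000e-03 1.1304e+00]
```

Emit:
arm_command([
  {"dx":-0.353,"dy":-0.382,"dz":-0.09,"rx":0.0,"ry":0.0,"rz":1.0,"claw":50.0},
  {"dx":-0.353,"dy":-0.382,"dz":-0.09,"rx":0.0,"ry":0.0,"rz":1.0,"claw":50.0},
  {"dx":-0.353,"dy":-0.382,"dz":-0.09,"rx":0.0,"ry":0.0,"rz":1.0,"claw":50.0},
  {"dx":-0.353,"dy":-0.382,"dz":-0.09,"rx":0.0,"ry":0.0,"rz":1.0,"claw":50.0},
  {"dx":-0.353,"dy":-0.382,"dz":-0.09,"rx":0.0,"ry":0.0,"rz":1.0,"claw":50.0},
])

```text
clock: 10.25
eef_pos: [0.4581, -0.1571, 0.2739]
eef_rot: [0.616, 0.787, 0.0, 0.001]
contact_force: [1.0, 1.2, 0.2]
width: 0.587
gripper_force: 0.0
```

Run:
```python
from h import *
go([.45,-.30,.30],np.radians(10))
```

```text
shift shares [-0.1824 -0.0562 -0.0348] pos [ 0.4581 -0.1571  0.2739]
rot shares [0.0025 0.0013 0.1294]
```

Emit:
arm_command([
  {"dx":-0.182,"dy":-0.056,"dz":-0.035,"rx":0.0,"ry":0.0,"rz":0.13,"claw":50.0},
  {"dx":-0.182,"dy":-0.056,"dz":-0.035,"rx":0.0,"ry":0.0,"rz":0.13,"claw":50.0},
  {"dx":-0.182,"dy":-0.056,"dz":-0.035,"rx":0.0,"ry":0.0,"rz":0.13,"claw":50.0},
  {"dx":-0.182,"dy":-0.056,"dz":-0.035,"rx":0.0,"ry":0.0,"rz":0.13,"claw":50.0},
  {"dx":-0.182,"dy":-0.056,"dz":-0.035,"rx":0.0,"ry":0.0,"rz":0.13,"claw":50.0},
])

```text
clock: 10.75
eef_pos: [0.4505, -0.2986, 0.2992]
eef_rot: [0.643, 0.766, 0.0, 0.0]
contact_force: [0.4, -0.3, -0.1]
width: 0.589
gripper_force: 0.0
```

Run:
```python
from h import *
s=snap("wrist","w4");print(s["T"][:3,3])
g=s["color"].astype(int)
for c,ar,m in blobs(g.max(2)<50,150,4000):
    print(c.round(1),ar,cv2.minAreaRect(plane(s,rect(m),.117)[:,:2].astype(np.float32)*1000))
```

```text
[ 0.43795434 -0.231092    0.43428594]
[245.9 161.7] 1023 ((412.7015075683594, -274.5160827636719), (37.82002258300781, 24.903127670288086), 48.37506866455078)
```

View pics/w4.png

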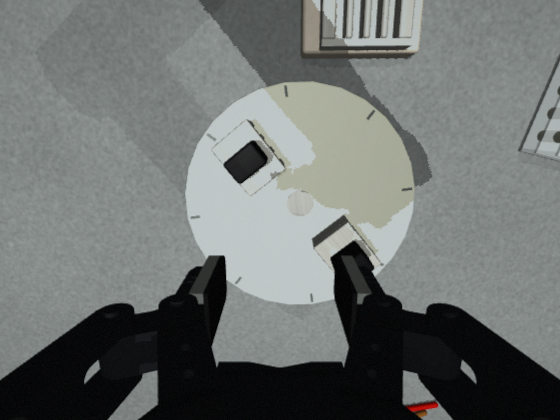

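The wrist view shows block B with its grip at (246,162), fins pointing up-right, and block A behind the right finger at (350,250). The grip rectangle measures 38x25 mm, which matches 36x26. B first.

Run:
```python
from h import *
go([.4127,-.2745,.16],np.radians(-41.6))
```

```text
shift shares [ 0.0386 -0.0444  0.1855] pos [ 0.4505 -0.2973  0.2991]
rot shares [-2.000e-04 -1.500e-03  1.721e+00]
```

Emit:
arm_command([
  {"dx":0.039,"dy":-0.044,"dz":0.05,"rx":0.0,"ry":0.0,"rz":1.0,"claw":45.0},
  {"dx":0.039,"dy":-0.044,"dz":0.1,"rx":0.0,"ry":0.0,"rz":1.0,"claw":45.0},
  {"dx":0.039,"dy":-0.044,"dz":0.15,"rx":0.0,"ry":0.0,"rz":1.0,"claw":45.0},
  {"dx":0.039,"dy":-0.044,"dz":0.17,"rx":0.0,"ry":0.0,"rz":1.0,"claw":45.0},
])

```text
clock: 11.2
eef_pos: [0.4107, -0.2706, 0.1681]
eef_rot: [0.819, 0.573, -0.001, -0.003]
contact_force: [0.1, 0.4, 0.0]
width: 0.525
gripper_force: 0.0
```

Emit:
arm_command([
  {"dx":0.0,"dy":0.0,"dz":0.0,"rx":0.0,"ry":0.0,"rz":0.72,"claw":45.0},
  {"dx":0.0,"dy":0.0,"dz":0.0,"rx":0.0,"ry":0.0,"rz":0.72,"claw":45.0},
  {"dx":0.0,"dy":0.0,"dz":0.0,"rx":0.0,"ry":0.0,"rz":0.72,"claw":45.0},
  {"dx":0.0,"dy":0.0,"dz":0.0,"rx":0.0,"ry":0.0,"rz":0.72,"claw":45.0},
  {"dx":0.0,"dy":0.0,"dz":0.0,"rx":0.0,"ry":0.0,"rz":0.72,"claw":45.0},
])

```text
clock: 11.7
eef_pos: [0.4131, -0.2733, 0.1717]
eef_rot: [0.911, 0.412, 0.0, -0.0]
contact_force: [0.7, -0.3, 0.2]
width: 0.526
gripper_force: 0.0
```

Run:
```python
from h import *
s=snap("wrist","w5");g=s["color"].astype(int)
for c,ar,m in blobs(g.max(2)<50,300,9000):
    print(c.round(1),ar,cv2.minAreaRect(plane(s,rect(m),.117)[:,:2].astype(np.float32)*1000))
t=snap("top","t5");g=t["color"].astype(int)
for c,ar,m in blobs(g.max(2)<62,60,400):
    if c[0]>380 and c[1]>150:print(c.round(1),ar)
go([.4127,-.2745,.092],np.radians(-41.6))
```

```text
[446.3 194.7] 335 ((502.1582946777344, -316.67913818359375), (37.13212585449219, 8.760651588439941), 51.59331512451172)
[524.7 206.5] 4258 ((534.166259765625, -355.57867431640625), (39.780174255371094, 46.7045783996582), 48.690853118896484)
[282.  233.2] 2676 ((414.65972900390625, -272.71038818359375), (42.502708435058594, 24.693435668945312), 47.99077606201172)
[530.3 195.5] 85
shift shares [-1.000e-03  1.000e-04  1.063e-01] pos [ 0.4131 -0.2739  0.1717]
rot shares [ 0.0001 -0.0003  0.006 ]
```

View pics/w5.png

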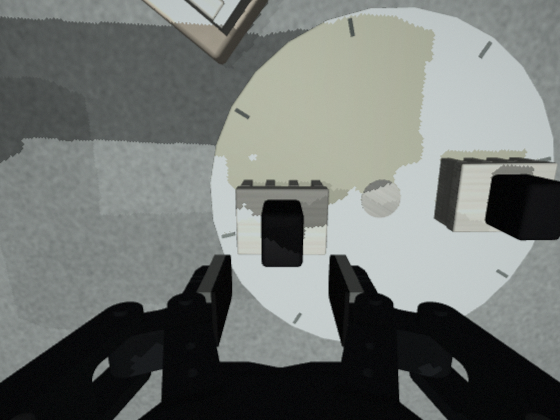

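The grip at (282,233) is square between the jaws. Descend and grasp.

Emit:
arm_command([
  {"dx":-0.001,"dy":0.0,"dz":0.05,"rx":0.0,"ry":0.0,"rz":0.0,"claw":45.0},
  {"dx":-0.001,"dy":0.0,"dz":0.09,"rx":0.0,"ry":0.0,"rz":0.0,"claw":45.0},
  {"dx":-0.001,"dy":0.0,"dz":0.106,"rx":0.0,"ry":0.0,"rz":0.0,"claw":45.0},
  {"dx":-0.001,"dy":0.0,"dz":0.106,"rx":0.0,"ry":0.0,"rz":0.0,"claw":45.0},
  {"dx":-0.001,"dy":0.0,"dz":0.106,"rx":0.0,"ry":0.0,"rz":0.0,"claw":38.0},
])

```text
clock: 12.3
eef_pos: [0.413, -0.2755, 0.093]
eef_rot: [0.912, 0.411, 0.0, 0.0]
contact_force: [0.0, -0.4, 0.4]
width: 0.444
gripper_force: 0.0
```

Emit:
arm_command([
  {"dx":0.0,"dy":0.0,"dz":0.0,"rx":0.0,"ry":0.0,"rz":0.0,"claw":30.0},
  {"dx":0.0,"dy":0.0,"dz":0.0,"rx":0.0,"ry":0.0,"rz":0.0,"claw":26.0},
  {"dx":0.0,"dy":0.0,"dz":0.0,"rx":0.0,"ry":0.0,"rz":0.0,"claw":20.0},
  {"dx":0.0,"dy":0.0,"dz":0.0,"rx":0.0,"ry":0.0,"rz":0.0,"claw":15.0},
  {"dx":0.0,"dy":0.0,"dz":0.0,"rx":0.0,"ry":0.0,"rz":0.0,"claw":15.0},
], newtons=60)

```text
clock: 12.8
eef_pos: [0.4133, -0.2759, 0.0937]
eef_rot: [0.912, 0.41, 0.001, 0.001]
contact_force: [-0.3, 0.5, 6.2]
width: 0.295
gripper_force: 59.0
```

Emit:
arm_command([
  {"dx":0.0,"dy":0.0,"dz":-0.01,"rx":0.0,"ry":0.0,"rz":0.0,"claw":15.0},
  {"dx":0.0,"dy":0.0,"dz":-0.03,"rx":0.0,"ry":0.0,"rz":0.0,"claw":15.0},
  {"dx":0.0,"dy":0.0,"dz":-0.08,"rx":0.0,"ry":0.0,"rz":0.0,"claw":15.0},
  {"dx":0.0,"dy":0.0,"dz":-0.12,"rx":0.0,"ry":0.0,"rz":0.0,"claw":15.0},
  {"dx":0.0,"dy":0.0,"dz":-0.12,"rx":0.0,"ry":0.0,"rz":0.0,"claw":15.0},
])

```text
clock: 13.3
eef_pos: [0.4148, -0.2772, 0.1867]
eef_rot: [0.912, 0.41, 0.002, 0.004]
contact_force: [0.5, -0.9, -3.4]
width: 0.294
gripper_force: 60.0
```

Run:
```python
from h import *
C=np.array([.4878,-.0072]);th=np.radians(10.3);ex=np.array([np.cos(th),np.sin(th)]);ey=np.array([-ex[1],ex[0]])
for y in(.06,-.06):print(y,C+y*ey)
go([*(C+.06*ey),.2],th)
```

```text
0.06 [0.47707187 0.0518331 ]
-0.06 [ 0.49852813 -0.0662331 ]
shift shares [ 0.3834 -0.2287 -0.0196] pos [ 0.4148 -0.2772  0.1867]
rot shares [ 0.0149  0.0067 -1.728 ]
```

Emit:
arm_command([
  {"dx":0.05,"dy":-0.03,"dz":-0.02,"rx":0.0,"ry":0.0,"rz":-0.2,"claw":15.0},
  {"dx":0.11,"dy":-0.06,"dz":-0.02,"rx":0.0,"ry":0.0,"rz":-0.4,"claw":15.0},
  {"dx":0.17,"dy":-0.1,"dz":-0.02,"rx":0.0,"ry":0.0,"rz":-0.6,"claw":15.0},
  {"dx":0.22,"dy":-0.13,"dz":-0.02,"rx":0.0,"ry":0.0,"rz":-0.8,"claw":15.0},
  {"dx":0.27,"dy":-0.16,"dz":-0.02,"rx":0.0,"ry":0.0,"rz":-1.0,"claw":15.0},
])

```text
clock: 13.8
eef_pos: [0.4561, -0.0417, 0.1962]
eef_rot: [0.773, 0.634, -0.0, -0.001]
contact_force: [0.6, 0.0, -3.7]
width: 0.294
gripper_force: 60.1
```

```bash
cat >> h.py <<'E'
C=np.array([.4878,-.0072]);th=np.radians(10.3);ex=np.array([np.cos(th),np.sin(th)]);ey=np.array([-ex[1],ex[0]])
def D(x,y,z): return [*(C+x*ex+y*ey),z]
E
python3 - <<'E'
from h import *
go(D(0,.06,.2),th)
E
```

```text
shift shares [ 0.1278  0.003  -0.0051] pos [ 0.4561 -0.0417  0.1962]
rot shares [-0.0032 -0.0014 -0.7195]
```

Emit:
arm_command([
  {"dx":0.06,"dy":0.003,"dz":-0.005,"rx":0.0,"ry":0.0,"rz":-0.25,"claw":15.0},
  {"dx":0.11,"dy":0.003,"dz":-0.005,"rx":0.0,"ry":0.0,"rz":-0.5,"claw":15.0},
  {"dx":0.128,"dy":0.003,"dz":-0.005,"rx":0.0,"ry":0.0,"rz":-0.72,"claw":15.0},
  {"dx":0.128,"dy":0.003,"dz":0.02,"rx":0.0,"ry":0.0,"rz":-0.72,"claw":15.0},
  {"dx":0.128,"dy":0.003,"dz":0.03,"rx":0.0,"ry":0.0,"rz":-0.72,"claw":15.0},
])

```text
clock: 14.3
eef_pos: [0.4768, 0.0503, 0.1724]
eef_rot: [0.642, 0.767, -0.001, -0.001]
contact_force: [-1.1, -0.2, -3.1]
width: 0.294
gripper_force: 60.0
```

Emit:
arm_command([
  {"dx":0.0,"dy":0.0,"dz":0.0,"rx":0.0,"ry":0.0,"rz":0.0,"claw":15.0},
  {"dx":0.0,"dy":0.0,"dz":0.0,"rx":0.0,"ry":0.0,"rz":0.0,"claw":15.0},
])

```text
clock: 14.5
eef_pos: [0.4778, 0.0492, 0.1743]
eef_rot: [0.643, 0.766, -0.0, -0.001]
contact_force: [0.7, 0.3, -2.6]
width: 0.297
gripper_force: 60.0
```

Run:
```python
from h import *
go(D(0,.06,.12),th)
s=snap("wrist","w6")
```

```text
shift shares [ 0.0036 -0.0003  0.0724] pos [0.4778 0.0492 0.1743]
rot shares [-0.0025 -0.0007 -0.01  ]
```

View pics/w6.png

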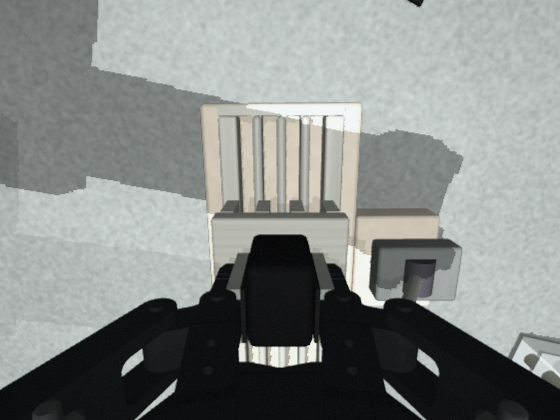

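The view shows the block held over the bed: plate edges at columns 212 and 349, fin ends near row 207, bed channels ahead at (220–345, 115–210). I'll check the x offset of the bed and of the block within the jaws.

Run:
```python
from h import *
s=load("w6");T=s["T"]
xs=np.arange(-60,60,.5)
E=lambda p,xs,k=10:[(float(xs[i]+.25),int(d)) for i,d in [(i,np.diff(p)[i]) for i in range(1,len(p)-2)] if abs(d)>k and abs(d)>=abs(np.diff(p)[i-1]) and abs(d)>abs(np.diff(p)[i+1])]
for y in(122,116,110):print("bed",y,E(prof(s,C,th,y,.058,xs,2),xs))
from cell import ctrl
o=ctrl.get_obs();p=o["eef_pos"];r=R.from_quat(o["eef_rot"]);ty=r.apply([0,1,0]);yaw=np.arctan2(ty[1],ty[0]);print("tool",p.round(4),np.degrees(yaw))
zb=p[2]-.0517
for dy in(23,24,25):print("plate z37",dy,E(prof(s,p[:2],yaw,dy,zb+.037,xs,.5),xs,8))
for x in(-33,33):
    print(proj(s,[*(p[:2]+.025*np.array([-np.sin(yaw),np.cos(yaw)])+x/1e3*np.array([np.cos(yaw),np.sin(yaw)])),zb+.037]),proj(s,[*(p[:2]+.025*np.array([-np.sin(yaw),np.cos(yaw)])+x/1e3*np.array([np.cos(yaw),np.sin(yaw)])),zb+.025]))
```

```text
bed 122 [(-57.75, 12), (-46.25, -21), (-44.75, 16), (-32.25, -28), (-29.75, 49), (-21.25, -27), (-19.75, 10), (-18.25, 10), (-14.75, -25), (-12.75, 39), (-3.25, -25), (-1.75, 10), (2.75, -10), (3.75, 26), (13.75, -44), (21.75, 17), (30.75, -45), (33.25, 52), (45.75, -19), (46.75, 12), (58.25, -19)]
bed 116 [(-58.25, 20), (-46.25, -19), (-44.75, 14), (-32.25, -32), (-29.75, 38), (-21.25, -23), (-18.25, 11), (-14.75, -25), (-13.25, 61), (-3.75, -23), (-1.75, 10), (2.75, -10), (3.75, 27), (13.75, -44), (15.25, 23), (21.75, 27), (30.25, -40), (32.75, 27), (45.75, -16), (46.75, 22), (58.25, -24)]
bed 110 [(-57.75, 15), (-46.25, -19), (-44.75, 13), (-32.75, -32), (-29.75, 40), (-21.25, -20), (-14.25, -22), (-13.25, 38), (-3.75, -19), (2.75, -11), (3.75, 27), (13.75, -44), (15.25, 25), (17.25, 10), (21.75, 25), (30.75, -42), (32.75, 31), (46.75, 14), (58.75, -14)]
tool [0.4784 0.0491 0.1748] 9.996646017610432
plate z37 23 [(-35.25, 37), (-34.25, -32), (30.25, -10), (31.25, 21), (33.75, -33), (34.75, 25)]
plate z37 24 [(-35.25, 34), (-33.75, -36), (31.25, 20), (33.75, -38), (34.75, 26)]
plate z37 25 [(-35.25, 28), (-33.25, -42), (30.75, 31), (33.75, -38), (35.25, 17)]
[[212.30432465 216.84636445]] [[217.01972601 210.17110151]]
[[352.76804271 216.96644332]] [[347.76641028 210.27819687]]
```

Run:
```python
import cv2
a=cv2.imread("pics/w6.png")[190:260,195:370]
cv2.imwrite("pics/c6.png",cv2.resize(a,None,fx=4.5,fy=4.5,interpolation=cv2.INTER_NEAREST))
print(a[30,:,1][10:35].tolist(),a[30,:,1][140:170].tolist())
```

```text
[203, 201, 177, 215, 238, 215, 170, 167, 176, 176, 177, 177, 177, 177, 177, 177, 175, 176, 177, 176, 176, 176, 178, 177, 178] [176, 175, 175, 175, 177, 175, 176, 175, 176, 175, 176, 175, 169, 158, 167, 193, 202, 198, 187, 172, 126, 138, 167, 183, 197, 200, 199, 197, 197, 196]
```

View pics/c6.png

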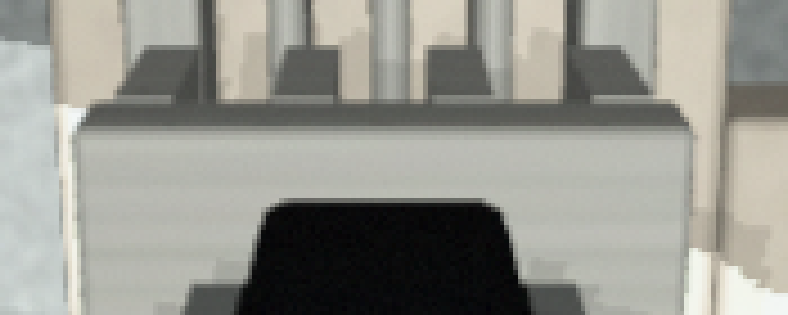

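In the close view the plate spans columns 212.3–348.3 and the grip is centred at 280.3, so the camera reads about 1 mm low in x relative to the jaws. I'll aim at bed x = +1.3 mm in robot terms.

Run:
```python
from h import *
go(D(.0013,.055,.105),th)
```

```text
shift shares [-0.0028  0.0007  0.0931] pos [0.4784 0.0491 0.1748]
rot shares [-0.     -0.0002 -0.0101]
```

Emit:
arm_command([
  {"dx":0.0,"dy":0.001,"dz":0.03,"rx":0.0,"ry":0.0,"rz":-0.01,"claw":15.0},
  {"dx":0.0,"dy":0.001,"dz":0.065,"rx":0.0,"ry":0.0,"rz":-0.01,"claw":15.0},
  {"dx":0.0,"dy":0.001,"dz":0.076,"rx":0.0,"ry":0.0,"rz":-0.01,"claw":15.0},
  {"dx":0.0,"dy":0.001,"dz":0.076,"rx":0.0,"ry":0.0,"rz":-0.01,"claw":15.0},
  {"dx":0.0,"dy":0.001,"dz":0.076,"rx":0.0,"ry":0.0,"rz":-0.01,"claw":15.0},
])

```text
clock: 15.05
eef_pos: [0.4798, 0.0495, 0.1187]
eef_rot: [0.641, 0.768, 0.0, 0.0]
contact_force: [0.5, -0.2, -3.8]
width: 0.294
gripper_force: 59.9
```

Run:
```python
from h import *
go(D(.0013,.055,.087),th)
```

```text
shift shares [-0.003  -0.0014  0.0422] pos [0.4798 0.0495 0.1187]
rot shares [0.0024 0.0003 0.0012]
```

Emit:
arm_command([
  {"dx":0.0,"dy":-0.0007,"dz":0.006,"rx":0.0,"ry":0.0,"rz":0.0,"claw":15.0},
  {"dx":0.0,"dy":-0.0007,"dz":0.011,"rx":0.0,"ry":0.0,"rz":0.0,"claw":15.0},
  {"dx":0.0,"dy":-0.0007,"dz":0.015,"rx":0.0,"ry":0.0,"rz":0.0,"claw":15.0},
  {"dx":0.0,"dy":-0.0007,"dz":0.018,"rx":0.0,"ry":0.0,"rz":0.0,"claw":15.0},
])

```text
clock: 15.45
eef_pos: [0.4786, 0.0496, 0.104]
eef_rot: [0.64, 0.768, 0.0, -0.0]
contact_force: [-0.0, -0.3, -3.6]
width: 0.294
gripper_force: 60.1
```

The fins have entered with no force. Continue down.

Emit:
arm_command([
  {"dx":0.0,"dy":0.0,"dz":0.006,"rx":0.0,"ry":0.0,"rz":0.0,"claw":15.0},
  {"dx":0.0,"dy":0.0,"dz":0.012,"rx":0.0,"ry":0.0,"rz":0.0,"claw":15.0},
  {"dx":0.0,"dy":0.0,"dz":0.018,"rx":0.0,"ry":0.0,"rz":0.0,"claw":15.0},
  {"dx":0.0,"dy":0.0,"dz":0.02,"rx":0.0,"ry":0.0,"rz":0.0,"claw":15.0},
])

```text
clock: 15.85
eef_pos: [0.4781, 0.0496, 0.0884]
eef_rot: [0.64, 0.768, -0.0, -0.0]
contact_force: [-0.4, -0.0, -3.4]
width: 0.295
gripper_force: 60.1
```

Emit:
arm_command([
  {"dx":0.0,"dy":0.0,"dz":0.003,"rx":0.0,"ry":0.0,"rz":0.0,"claw":15.0},
  {"dx":0.0,"dy":0.0,"dz":0.004,"rx":0.0,"ry":0.0,"rz":0.0,"claw":15.0},
  {"dx":0.0,"dy":0.0,"dz":0.004,"rx":0.0,"ry":0.0,"rz":0.0,"claw":15.0},
])

```text
clock: 16.15
eef_pos: [0.4786, 0.0496, 0.0867]
eef_rot: [0.64, 0.768, 0.0, 0.0]
contact_force: [-3.0, -0.5, 3.7]
width: 0.296
gripper_force: 60.8
```

Home: contact at TCP z = 0.0867, as predicted. Release, then look for the second block.

Emit:
arm_command([
  {"dx":0.0,"dy":0.0,"dz":0.0,"rx":0.0,"ry":0.0,"rz":0.0,"claw":35.0},
  {"dx":0.0,"dy":0.0,"dz":0.0,"rx":0.0,"ry":0.0,"rz":0.0,"claw":45.0},
  {"dx":0.0,"dy":0.0,"dz":-0.01,"rx":0.0,"ry":0.0,"rz":0.0,"claw":45.0},
  {"dx":0.0,"dy":0.0,"dz":-0.07,"rx":0.0,"ry":0.0,"rz":0.0,"claw":45.0},
  {"dx":0.0,"dy":0.0,"dz":-0.13,"rx":0.0,"ry":0.0,"rz":0.0,"claw":45.0},
])

```text
clock: 16.65
eef_pos: [0.4774, 0.0496, 0.1843]
eef_rot: [0.64, 0.768, -0.001, -0.001]
contact_force: [1.7, 0.5, 0.6]
width: 0.529
gripper_force: 0.0
```

Run:
```python
from h import *
s=snap("top","t7");g=s["color"].astype(int)
for c,ar,m in blobs(g.max(2)<62,60,400):
    if c[0]>250 and c[1]>150:print(c.round(1),ar,plane(s,c,.11))
go([.53,-.36,.30],th)
```

```text
[426.  193.4] 194 [[ 0.54101701 -0.36029175  0.11      ]]
shift shares [-0.5489 -0.0341 -0.1424] pos [0.4822 0.0496 0.1926]
rot shares [0.0195 0.0039 0.002 ]
```

Emit:
arm_command([
  {"dx":-0.1,"dy":-0.03,"dz":-0.14,"rx":0.0,"ry":0.0,"rz":0.0,"claw":50.0},
  {"dx":-0.55,"dy":-0.034,"dz":-0.14,"rx":0.0,"ry":0.0,"rz":0.0,"claw":50.0},
  {"dx":-0.55,"dy":-0.034,"dz":-0.14,"rx":0.0,"ry":0.0,"rz":0.0,"claw":50.0},
  {"dx":-0.55,"dy":-0.034,"dz":-0.14,"rx":0.0,"ry":0.0,"rz":0.0,"claw":50.0},
  {"dx":-0.55,"dy":-0.034,"dz":-0.14,"rx":0.0,"ry":0.0,"rz":0.0,"claw":50.0},
])

```text
clock: 17.2
eef_pos: [0.5025, -0.1775, 0.2582]
eef_rot: [0.64, 0.768, 0.0, 0.001]
contact_force: [2.1, -0.1, 0.7]
width: 0.587
gripper_force: 0.0
```

Run:
```python
from h import *
go([.53,-.36,.30],np.radians(-42))
```

```text
shift shares [-0.246  -0.0076 -0.0556] pos [ 0.5025 -0.1775  0.2582]
rot shares [0.0037 0.     1.7454]
```

Emit:
arm_command([
  {"dx":-0.246,"dy":-0.008,"dz":-0.055,"rx":0.0,"ry":0.0,"rz":1.0,"claw":50.0},
  {"dx":-0.246,"dy":-0.008,"dz":-0.055,"rx":0.0,"ry":0.0,"rz":1.0,"claw":50.0},
  {"dx":-0.246,"dy":-0.008,"dz":-0.055,"rx":0.0,"ry":0.0,"rz":1.0,"claw":50.0},
  {"dx":-0.246,"dy":-0.008,"dz":-0.055,"rx":0.0,"ry":0.0,"rz":1.0,"claw":50.0},
  {"dx":-0.246,"dy":-0.008,"dz":-0.055,"rx":0.0,"ry":0.0,"rz":1.0,"claw":50.0},
])

```text
clock: 17.7
eef_pos: [0.5298, -0.3636, 0.2982]
eef_rot: [0.819, 0.574, -0.0, 0.002]
contact_force: [0.4, 0.2, 0.1]
width: 0.59
gripper_force: 0.0
```

Emit:
arm_command([
  {"dx":0.0,"dy":0.0,"dz":0.0,"rx":0.0,"ry":0.0,"rz":0.7,"claw":45.0},
  {"dx":0.0,"dy":0.0,"dz":0.0,"rx":0.0,"ry":0.0,"rz":0.7,"claw":45.0},
  {"dx":0.0,"dy":0.0,"dz":0.0,"rx":0.0,"ry":0.0,"rz":0.7,"claw":45.0},
  {"dx":0.0,"dy":0.0,"dz":0.0,"rx":0.0,"ry":0.0,"rz":0.7,"claw":45.0},
])

```text
clock: 18.1
eef_pos: [0.5295, -0.3574, 0.2985]
eef_rot: [0.908, 0.418, 0.0, -0.0]
contact_force: [-0.4, -0.1, -0.3]
width: 0.531
gripper_force: 0.0
```

Run:
```python
from h import *
s=snap("wrist","w8");g=s["color"].astype(int)
for c,ar,m in blobs(g.max(2)<50,300,9000):
    print(c.round(1),ar,cv2.minAreaRect(plane(s,rect(m),.117)[:,:2].astype(np.float32)*1000))
go([.541,-.36,.16],np.radians(-42))
```

```text
[137.5  34.7] 594 ((523.342529296875, -171.9253387451172), (75.07893371582031, 6.833531856536865), 10.33016300201416)
[295.2 188.5] 1006 ((542.89697265625, -364.151611328125), (38.68224334716797, 24.44169807434082), 49.585697174072266)
shift shares [0.0073 0.0138 0.1847] pos [ 0.5295 -0.3575  0.2985]
rot shares [ 0.0004 -0.0005  0.0497]
```

View pics/w8.png

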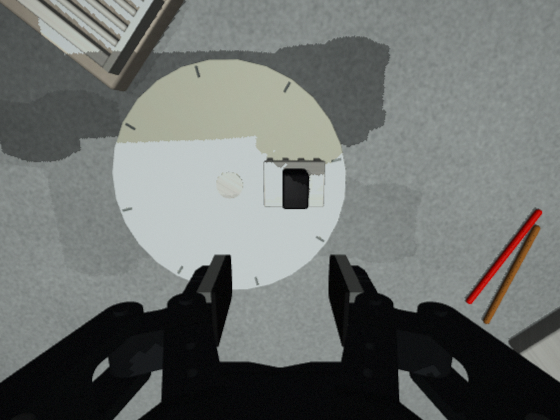

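Only block A remains on the platter, with its grip at (295,188), aligned within about a degree of the tool. Descend.

Run:
```python
from h import *
go([.5437,-.3648,.15],np.radians(-41))
```

```text
shift shares [0.0048 0.0207 0.198 ] pos [ 0.5295 -0.3575  0.2985]
rot shares [ 0.0004 -0.0005  0.0163]
```

Emit:
arm_command([
  {"dx":0.005,"dy":0.021,"dz":0.06,"rx":0.0,"ry":0.0,"rz":0.016,"claw":45.0},
  {"dx":0.005,"dy":0.021,"dz":0.12,"rx":0.0,"ry":0.0,"rz":0.016,"claw":45.0},
  {"dx":0.005,"dy":0.021,"dz":0.17,"rx":0.0,"ry":0.0,"rz":0.016,"claw":45.0},
  {"dx":0.005,"dy":0.021,"dz":0.19,"rx":0.0,"ry":0.0,"rz":0.016,"claw":45.0},
  {"dx":0.005,"dy":0.021,"dz":0.19,"rx":0.0,"ry":0.0,"rz":0.016,"claw":45.0},
])

```text
clock: 18.65
eef_pos: [0.5419, -0.3634, 0.1523]
eef_rot: [0.91, 0.415, -0.001, -0.003]
contact_force: [0.2, 0.1, -0.2]
width: 0.522
gripper_force: 0.0
```

Run:
```python
from h import *
s=snap("wrist","w9");g=s["color"].astype(int)
for c,ar,m in blobs(g.max(2)<50,300,9000):
    print(c.round(1),ar,cv2.minAreaRect(plane(s,rect(m),.117)[:,:2].astype(np.float32)*1000),cv2.boundingRect(m.astype(np.uint8)))
go([.5437,-.3648,.093],np.radians(-41))
```

```text
[10.1 19.4] 946 ((519.1422119140625, -194.62937927246094), (29.362770080566406, 11.01837158203125), 10.350594520568848) (0, 0, 31, 55)
[283.6 243. ] 3260 ((544.5103149414062, -362.13421630859375), (42.710819244384766, 25.066287994384766), 49.212554931640625) (261, 206, 46, 74)
shift shares [0.0002 0.0012 0.0824] pos [ 0.5431 -0.3644  0.1548]
rot shares [-0.0055 -0.0001 -0.0013]
```

Emit:
arm_command([
  {"dx":0.0,"dy":0.002,"dz":0.04,"rx":0.0,"ry":0.0,"rz":0.0,"claw":45.0},
  {"dx":0.0,"dy":0.002,"dz":0.07,"rx":0.0,"ry":0.0,"rz":0.0,"claw":45.0},
  {"dx":0.0,"dy":0.002,"dz":0.08,"rx":0.0,"ry":0.0,"rz":0.0,"claw":45.0},
  {"dx":0.0,"dy":0.002,"dz":0.08,"rx":0.0,"ry":0.0,"rz":0.0,"claw":45.0},
  {"dx":0.0,"dy":0.002,"dz":0.08,"rx":0.0,"ry":0.0,"rz":0.0,"claw":38.0},
])

```text
clock: 19.2
eef_pos: [0.546, -0.3672, 0.0978]
eef_rot: [0.91, 0.414, 0.001, 0.001]
contact_force: [0.1, 0.2, -0.5]
width: 0.449
gripper_force: 0.0
```

Emit:
arm_command([
  {"dx":0.0,"dy":0.0,"dz":0.0,"rx":0.0,"ry":0.0,"rz":0.0,"claw":30.0},
  {"dx":0.0,"dy":0.0,"dz":0.0,"rx":0.0,"ry":0.0,"rz":0.0,"claw":26.0},
  {"dx":0.0,"dy":0.0,"dz":0.0,"rx":0.0,"ry":0.0,"rz":0.0,"claw":20.0},
  {"dx":0.0,"dy":0.0,"dz":0.0,"rx":0.0,"ry":0.0,"rz":0.0,"claw":15.0},
  {"dx":0.0,"dy":0.0,"dz":0.0,"rx":0.0,"ry":0.0,"rz":0.0,"claw":15.0},
], newtons=60)

```text
clock: 19.7
eef_pos: [0.5454, -0.3667, 0.0974]
eef_rot: [0.91, 0.414, 0.0, 0.001]
contact_force: [-1.5, 2.2, 6.2]
width: 0.292
gripper_force: 60.3
```

Emit:
arm_command([
  {"dx":0.0,"dy":0.0,"dz":-0.01,"rx":0.0,"ry":0.0,"rz":0.0,"claw":15.0},
  {"dx":0.0,"dy":0.0,"dz":-0.03,"rx":0.0,"ry":0.0,"rz":0.0,"claw":15.0},
  {"dx":0.0,"dy":0.0,"dz":-0.08,"rx":0.0,"ry":0.0,"rz":0.0,"claw":15.0},
  {"dx":0.0,"dy":0.0,"dz":-0.13,"rx":0.0,"ry":0.0,"rz":0.0,"claw":15.0},
  {"dx":0.0,"dy":0.0,"dz":-0.13,"rx":0.0,"ry":0.0,"rz":0.0,"claw":15.0},
])

```text
clock: 20.2
eef_pos: [0.5478, -0.3687, 0.1996]
eef_rot: [0.91, 0.414, 0.002, 0.005]
contact_force: [1.8, -1.0, -2.2]
width: 0.294
gripper_force: 60.0
```

Run:
```python
from h import *
go(D(0.0013,-.06,.2),th)
```

```text
shift shares [ 0.262  -0.3136 -0.0038] pos [ 0.5478 -0.3687  0.1996]
rot shares [ 0.0198  0.0085 -1.714 ]
```

Emit:
arm_command([
  {"dx":0.04,"dy":-0.05,"dz":0.0,"rx":0.0,"ry":0.0,"rz":-0.2,"claw":15.0},
  {"dx":0.08,"dy":-0.1,"dz":0.0,"rx":0.0,"ry":0.0,"rz":-0.4,"claw":15.0},
  {"dx":0.12,"dy":-0.145,"dz":0.0,"rx":0.0,"ry":0.0,"rz":-0.6,"claw":15.0},
  {"dx":0.16,"dy":-0.19,"dz":0.0,"rx":0.0,"ry":0.0,"rz":-0.8,"claw":15.0},
  {"dx":0.2,"dy":-0.24,"dz":0.0,"rx":0.0,"ry":0.0,"rz":-1.0,"claw":15.0},
])

```text
clock: 20.7
eef_pos: [0.5073, -0.1334, 0.1921]
eef_rot: [0.771, 0.637, -0.0, -0.0]
contact_force: [1.4, 0.9, -3.8]
width: 0.292
gripper_force: 60.8
```

Run:
```python
from h import *
go(D(0.0013,-.06,.2),th)
```

```text
shift shares [ 0.0864 -0.0269 -0.0104] pos [ 0.5073 -0.1334  0.1921]
rot shares [-0.0012 -0.0011 -0.7071]
```

Emit:
arm_command([
  {"dx":0.04,"dy":-0.013,"dz":0.0,"rx":0.0,"ry":0.0,"rz":-0.25,"claw":15.0},
  {"dx":0.075,"dy":-0.025,"dz":0.0,"rx":0.0,"ry":0.0,"rz":-0.5,"claw":15.0},
  {"dx":0.086,"dy":-0.027,"dz":0.0,"rx":0.0,"ry":0.0,"rz":-0.71,"claw":15.0},
  {"dx":0.086,"dy":-0.027,"dz":0.02,"rx":0.0,"ry":0.0,"rz":-0.71,"claw":15.0},
  {"dx":0.086,"dy":-0.027,"dz":0.03,"rx":0.0,"ry":0.0,"rz":-0.71,"claw":15.0},
])

```text
clock: 21.2
eef_pos: [0.4997, -0.0672, 0.1691]
eef_rot: [0.641, 0.767, -0.0, -0.001]
contact_force: [-0.1, 0.8, -4.0]
width: 0.294
gripper_force: 60.7
```

Emit:
arm_command([
  {"dx":0.0,"dy":0.0,"dz":0.0,"rx":0.0,"ry":0.0,"rz":0.0,"claw":15.0},
  {"dx":0.0,"dy":0.0,"dz":0.0,"rx":0.0,"ry":0.0,"rz":0.0,"claw":15.0},
  {"dx":0.0,"dy":0.0,"dz":0.0,"rx":0.0,"ry":0.0,"rz":0.0,"claw":15.0},
])

```text
clock: 21.5
eef_pos: [0.5009, -0.0683, 0.1711]
eef_rot: [0.642, 0.767, 0.0, 0.0]
contact_force: [1.0, 0.1, -3.1]
width: 0.293
gripper_force: 60.7
```

Run:
```python
from h import *
go(D(0.0013,-.06,.122),th)
s=snap("wrist","w10")
```

```text
shift shares [ 0.0033 -0.0009  0.0654] pos [ 0.5009 -0.0683  0.1711]
rot shares [ 0.0009  0.0003 -0.0055]
```

View pics/w10.png

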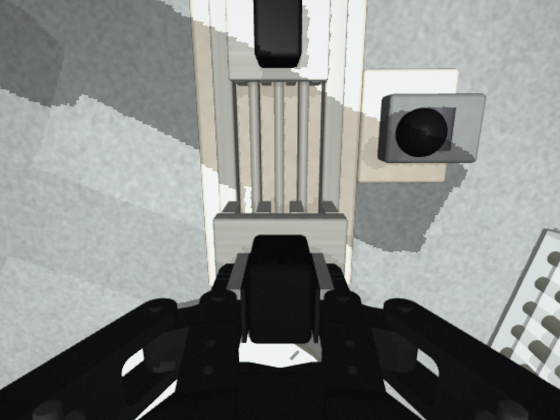

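The first block sits in the bed at the top of the view, plate edge at row 78. The second is held square above the channels, its fin ends at row 207. Lower it.

Emit:
arm_command([
  {"dx":0.002,"dy":-0.001,"dz":0.03,"rx":0.0,"ry":0.0,"rz":-0.005,"claw":15.0},
  {"dx":0.002,"dy":-0.001,"dz":0.055,"rx":0.0,"ry":0.0,"rz":-0.005,"claw":15.0},
  {"dx":0.002,"dy":-0.001,"dz":0.063,"rx":0.0,"ry":0.0,"rz":-0.005,"claw":15.0},
  {"dx":0.002,"dy":-0.001,"dz":0.063,"rx":0.0,"ry":0.0,"rz":-0.005,"claw":15.0},
  {"dx":0.002,"dy":-0.001,"dz":0.063,"rx":0.0,"ry":0.0,"rz":-0.005,"claw":15.0},
])

```text
clock: 22.05
eef_pos: [0.5003, -0.0668, 0.1244]
eef_rot: [0.641, 0.768, 0.0, 0.001]
contact_force: [0.1, -0.4, -3.2]
width: 0.295
gripper_force: 60.6
```

Run:
```python
from h import *
go(D(0.0013,-.06,.0904),th)
```

```text
shift shares [ 0.0012 -0.0005  0.0453] pos [ 0.5003 -0.0668  0.1244]
rot shares [0.0023 0.0009 0.0005]
```

Emit:
arm_command([
  {"dx":0.0,"dy":0.0,"dz":0.006,"rx":0.0,"ry":0.0,"rz":0.0,"claw":15.0},
  {"dx":0.0,"dy":0.0,"dz":0.012,"rx":0.0,"ry":0.0,"rz":0.0,"claw":15.0},
  {"dx":0.0,"dy":0.0,"dz":0.018,"rx":0.0,"ry":0.0,"rz":0.0,"claw":15.0},
  {"dx":0.0,"dy":0.0,"dz":0.023,"rx":0.0,"ry":0.0,"rz":0.0,"claw":15.0},
  {"dx":0.0,"dy":0.0,"dz":0.023,"rx":0.0,"ry":0.0,"rz":0.0,"claw":15.0},
])

```text
clock: 22.55
eef_pos: [0.499, -0.0664, 0.1056]
eef_rot: [0.641, 0.768, -0.0, -0.001]
contact_force: [0.1, -0.7, -3.3]
width: 0.295
gripper_force: 60.8
```

Emit:
arm_command([
  {"dx":0.0,"dy":0.0,"dz":0.006,"rx":0.0,"ry":0.0,"rz":0.0,"claw":15.0},
  {"dx":0.0,"dy":0.0,"dz":0.012,"rx":0.0,"ry":0.0,"rz":0.0,"claw":15.0},
  {"dx":0.0,"dy":0.0,"dz":0.018,"rx":0.0,"ry":0.0,"rz":0.0,"claw":15.0},
  {"dx":0.0,"dy":0.0,"dz":0.02,"rx":0.0,"ry":0.0,"rz":0.0,"claw":15.0},
])

```text
clock: 22.95
eef_pos: [0.4991, -0.0664, 0.0906]
eef_rot: [0.641, 0.768, -0.0, -0.001]
contact_force: [-0.8, -0.6, -4.2]
width: 0.291
gripper_force: 60.8
```

Emit:
arm_command([
  {"dx":0.0,"dy":0.0,"dz":0.003,"rx":0.0,"ry":0.0,"rz":0.0,"claw":15.0},
  {"dx":0.0,"dy":0.0,"dz":0.003,"rx":0.0,"ry":0.0,"rz":0.0,"claw":15.0},
])

```text
clock: 23.15
eef_pos: [0.4992, -0.0664, 0.0904]
eef_rot: [0.641, 0.768, -0.0, -0.0]
contact_force: [-5.0, 1.8, 8.6]
width: 0.291
gripper_force: 62.3
```

Home at z = 0.0904, as predicted. Release, rise, shut the gripper, and go to the robot side of the lever ball.

Emit:
arm_command([
  {"dx":0.0,"dy":0.0,"dz":0.0,"rx":0.0,"ry":0.0,"rz":0.0,"claw":35.0},
  {"dx":0.0,"dy":0.0,"dz":0.0,"rx":0.0,"ry":0.0,"rz":0.0,"claw":45.0},
  {"dx":0.0,"dy":0.0,"dz":-0.01,"rx":0.0,"ry":0.0,"rz":0.0,"claw":45.0},
  {"dx":0.0,"dy":0.0,"dz":-0.07,"rx":0.0,"ry":0.0,"rz":0.0,"claw":45.0},
  {"dx":0.0,"dy":0.0,"dz":-0.13,"rx":0.0,"ry":0.0,"rz":0.0,"claw":45.0},
])

```text
clock: 23.65
eef_pos: [0.4985, -0.0662, 0.1871]
eef_rot: [0.641, 0.768, -0.001, -0.001]
contact_force: [1.3, -1.1, -0.3]
width: 0.526
gripper_force: 0.0
```

Run:
```python
from h import *
go(D(0.03,0,.2),th)
```

```text
shift shares [ 0.08    0.0401 -0.0172] pos [ 0.4985 -0.0662  0.1871]
rot shares [-0.0051 -0.0025  0.0008]
```

Emit:
arm_command([
  {"dx":0.05,"dy":0.02,"dz":-0.017,"rx":0.0,"ry":0.0,"rz":0.0,"claw":0.0},
  {"dx":0.08,"dy":0.04,"dz":-0.017,"rx":0.0,"ry":0.0,"rz":0.0,"claw":0.0},
  {"dx":0.08,"dy":0.04,"dz":-0.017,"rx":0.0,"ry":0.0,"rz":0.0,"claw":0.0},
  {"dx":0.08,"dy":0.04,"dz":-0.017,"rx":0.0,"ry":0.0,"rz":0.0,"claw":0.0},
  {"dx":0.08,"dy":0.04,"dz":-0.017,"rx":0.0,"ry":0.0,"rz":0.0,"claw":0.0},
])

```text
clock: 24.15
eef_pos: [0.518, -0.0027, 0.1991]
eef_rot: [0.641, 0.768, -0.0, -0.0]
contact_force: [0.1, -0.0, 0.2]
width: 0.002
gripper_force: 0.0
```

Run:
```python
from h import *
from cell import ctrl
print(ctrl.get_obs()["width"]);go(D(0.03,0,.12),th)
s=snap("wrist","w11")
```

```text
0.002445252245461459
shift shares [ 0.0013 -0.0006  0.1055] pos [ 0.518  -0.0027  0.1991]
rot shares [-0.0015  0.0002 -0.0002]
```

View pics/w11.png

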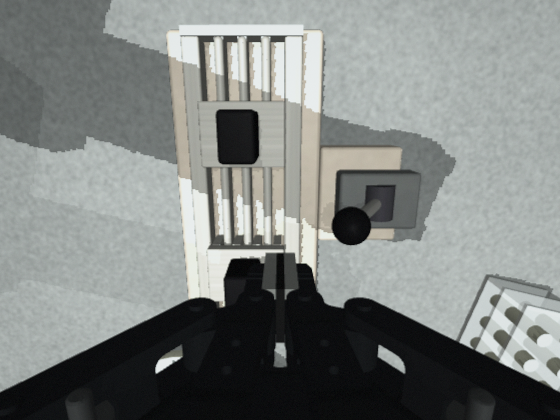

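Both blocks sit in the bed, the first at (240,135), the second behind the gripper. The ball is at (351,225), to the right of the shut fingers. Descend and push.

Emit:
arm_command([
  {"dx":0.0,"dy":0.0,"dz":0.05,"rx":0.0,"ry":0.0,"rz":0.0,"claw":0.0},
  {"dx":0.0,"dy":0.0,"dz":0.1,"rx":0.0,"ry":0.0,"rz":0.0,"claw":0.0},
  {"dx":0.0,"dy":0.0,"dz":0.106,"rx":0.0,"ry":0.0,"rz":0.0,"claw":0.0},
  {"dx":0.0,"dy":0.02,"dz":0.106,"rx":0.0,"ry":0.0,"rz":0.0,"claw":0.0},
  {"dx":0.0,"dy":0.035,"dz":0.106,"rx":0.0,"ry":0.0,"rz":0.0,"claw":0.0},
])

```text
clock: 24.7
eef_pos: [0.544, 0.0019, 0.1205]
eef_rot: [0.641, 0.767, -0.0, -0.0]
contact_force: [-2.1, -0.2, 2.7]
width: 0.004
gripper_force: 1.2
```

Emit:
arm_command([
  {"dx":0.0,"dy":0.02,"dz":0.0,"rx":0.0,"ry":0.0,"rz":0.0,"claw":0.0},
  {"dx":0.0,"dy":0.04,"dz":0.0,"rx":0.0,"ry":0.0,"rz":0.0,"claw":0.0},
  {"dx":0.0,"dy":0.06,"dz":0.0,"rx":0.0,"ry":0.0,"rz":0.0,"claw":0.0},
  {"dx":0.0,"dy":0.075,"dz":0.0,"rx":0.0,"ry":0.0,"rz":0.0,"claw":0.0},
  {"dx":0.0,"dy":0.08,"dz":0.0,"rx":0.0,"ry":0.0,"rz":0.0,"claw":0.0},
])

```text
clock: 25.2
eef_pos: [0.6043, 0.0128, 0.1208]
eef_rot: [0.641, 0.768, 0.0, 0.0]
contact_force: [-1.2, -0.4, -0.2]
width: -0.003
gripper_force: 0.4
```

Run:
```python
from h import *
go(D(0.127,0,.12),th)
```

```text
shift shares [0.0015 0.0118 0.0011] pos [0.6043 0.0128 0.1208]
rot shares [ 0.0015  0.0008 -0.0003]
```

Emit:
arm_command([
  {"dx":0.0,"dy":0.008,"dz":0.0,"rx":0.0,"ry":0.0,"rz":0.0,"claw":0.0},
  {"dx":0.0,"dy":0.011,"dz":0.0,"rx":0.0,"ry":0.0,"rz":0.0,"claw":0.0},
  {"dx":0.0,"dy":0.013,"dz":0.0,"rx":0.0,"ry":0.0,"rz":0.0,"claw":0.0},
])

```text
clock: 25.5
eef_pos: [0.6126, 0.0149, 0.1199]
eef_rot: [0.641, 0.768, -0.0, -0.0]
contact_force: [-1.2, -0.3, 0.2]
width: 0.001
gripper_force: 0.4
```

Emit:
arm_command([
  {"dx":0.0,"dy":0.004,"dz":0.0,"rx":0.0,"ry":0.0,"rz":0.0,"claw":0.0},
  {"dx":0.0,"dy":0.004,"dz":0.0,"rx":0.0,"ry":0.0,"rz":0.0,"claw":0.0},
])

```text
clock: 25.7
eef_pos: [0.6145, 0.0154, 0.1197]
eef_rot: [0.641, 0.768, -0.001, -0.001]
contact_force: [-4.6, -1.1, 2.8]
width: -0.003
gripper_force: 2.4
```

Emit:
arm_command([
  {"dx":0.0,"dy":0.005,"dz":0.0,"rx":0.0,"ry":0.0,"rz":0.0,"claw":0.0},
  {"dx":0.0,"dy":0.005,"dz":0.0,"rx":0.0,"ry":0.0,"rz":0.0,"claw":0.0},
])

```text
clock: 25.9
eef_pos: [0.6151, 0.0155, 0.1195]
eef_rot: [0.641, 0.768, -0.003, -0.003]
contact_force: [-13.8, -3.0, 8.3]
width: -0.001
gripper_force: 6.9
```

Emit:
arm_command([
  {"dx":0.0,"dy":-0.03,"dz":0.0,"rx":0.0,"ry":0.0,"rz":0.0,"claw":0.0},
  {"dx":0.0,"dy":-0.04,"dz":-0.05,"rx":0.0,"ry":0.0,"rz":0.0,"claw":0.0},
  {"dx":-0.05,"dy":-0.06,"dz":-0.11,"rx":0.0,"ry":0.0,"rz":0.0,"claw":0.0},
  {"dx":-0.1,"dy":-0.1,"dz":-0.16,"rx":0.0,"ry":0.0,"rz":0.0,"claw":0.0},
  {"dx":-0.15,"dy":-0.15,"dz":-0.2,"rx":0.0,"ry":0.0,"rz":0.0,"claw":0.0},
])

```text
clock: 26.4
eef_pos: [0.5447, -0.093, 0.2555]
eef_rot: [0.64, 0.768, 0.001, 0.002]
contact_force: [0.3, -1.1, 0.8]
width: -0.003
gripper_force: 0.0
```

Emit:
arm_command([
  {"dx":-0.07,"dy":-0.03,"dz":-0.03,"rx":0.0,"ry":0.0,"rz":0.0,"claw":0.0},
  {"dx":-0.14,"dy":-0.03,"dz":-0.03,"rx":0.0,"ry":0.0,"rz":0.0,"claw":0.0},
  {"dx":-0.2,"dy":-0.03,"dz":-0.03,"rx":0.0,"ry":0.0,"rz":0.0,"claw":0.0},
  {"dx":-0.2,"dy":-0.03,"dz":-0.03,"rx":0.0,"ry":0.0,"rz":0.0,"claw":0.0},
])

```text
clock: 26.8
eef_pos: [0.5491, -0.2491, 0.2756]
eef_rot: [0.643, 0.766, -0.0, 0.002]
contact_force: [1.2, 0.3, 0.3]
width: -0.003
gripper_force: 0.0
```

Run:
```python
from h import *
a=snap("top","t12");b=snap("scene","s12")
w=snap("wrist","w12")
A=cv2.imread("pics/t12.png");B=cv2.imread("pics/s12.png")
x=cv2.resize(A[90:290,100:460],(800,444),interpolation=cv2.INTER_CUBIC)
cv2.imwrite("pics/c12.png",x);cv2.imwrite("pics/c13.png",cv2.resize(B[130:330,190:450],(780,600),interpolation=cv2.INTER_CUBIC))
```

```text
(no output)
```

View pics/c13.png

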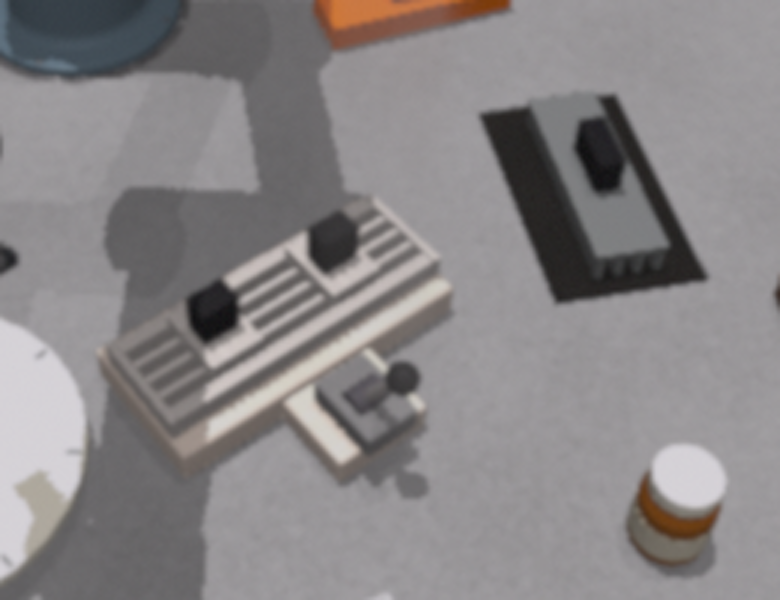

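Both blocks sit in the bed, the lever is fully over to the far side, the guard stands on the mat and the jar is in place. One numeric check of the guard, mat, ball and platter before handing in.

Run:
```python
from h import *
a=load("t12");b=load("s12");g=a["color"].astype(int)
for c,ar,m in blobs(g.max(2)<62,40,1500):
    if 120<c[0]<460 and 100<c[1]<290: print(c.round(1),ar,cv2.minAreaRect(plane(a,rect(m),.073)[:,:2].astype(np.float32)*1000))
h=b["color"].astype(int)
for c,ar,m in blobs(h.max(2)<60,40,500):print("scene",c.round(1),ar)
print("guard grip expect",proj(a,[.4676,.3262,.073]),proj(b,[.4676,.3262,.073]),"block grips",proj(b,[D(.0,.055,.110),D(0,-.06,.110)]),"ball",plane(a,(274.4,152.9),.127))
```

```text
[147.4 129.6] 181 ((711.5984497070312, 353.082275390625), (7.583805561065674, 188.67031860351562), 71.394287109375)
[133.8 119.2] 326 ((737.239501953125, 391.4548645019531), (37.654483795166016, 66.75646209716797), 71.6756362915039)
[273.9 150.1] 70 ((658.4074096679688, 21.11170768737793), (24.74503517150879, 20.946739196777344), 0.9918237328529358)
[308.2 208.2] 164 ((505.5823669433594, -68.72200775146484), (29.51565170288086, 37.32768630981445), 10.66175651550293)
[152.8 220.1] 307 ((467.9963073730469, 323.4737854003906), (32.63541030883789, 61.04724884033203), 73.921630859375)
[261.3 215.7] 152 ((484.091796875, 50.734004974365234), (29.78444480895996, 33.348079681396484), 10.664155006408691)
[203.7 266.1] 195 ((353.484130859375, 188.63771057128906), (18.142127990722656, 149.04263305664062), 57.81776809692383)
scene [510.9  43.6] 375
scene [176.1  69.5] 155
scene [164.3  90.9] 303
scene [172.7 134.3] 181
scene [300.4 210.3] 188
scene [260.5 233.3] 235
scene [461.  250.6] 136
scene [475.2 246.2] 105
guard grip expect [[151.74964885 220.06021506]] [[389.97428556 175.57980936]] block grips [[299.5405     204.9678727 ]
 [260.75727501 227.52968468]] ball [[0.63298331 0.02048794 0.127     ]]
```

View pics/c12.png

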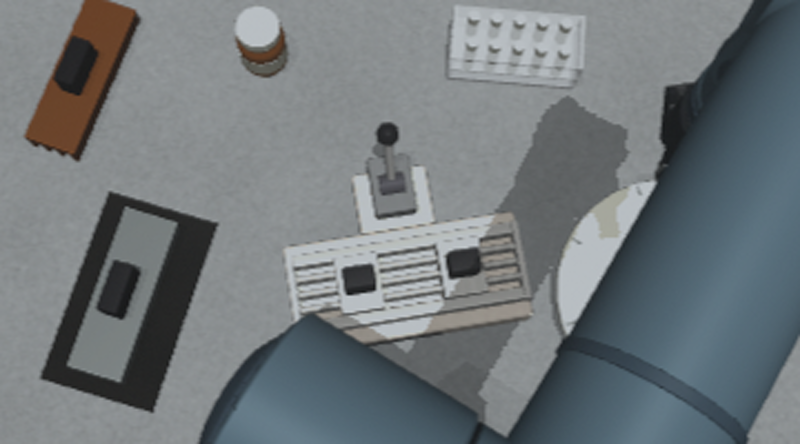

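The guard is centred to about 3 mm, the lever is over, and both blocks are home. Handing in.

```bash
python3 -c "
from cell import ctrl
print(ctrl.close_job())"
```

```text
the job is handed in; nothing more can be done
None
```

The job is handed in at about 27 s: lever pulled off, guard standing fins down within about 3 mm of the mat's centre, both cold blocks (only two were present) home in the bed, lever pushed back on, and the jar and tube rack not touched; no verdict came back.

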